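Hang the caddy on the bar rail and slide it to the pointer

TASK

First push the narrow tag that is captive on the rail all the way to the far end, away from the gap in the guard strip. Then hook the standing caddy onto the rail in the gap, let go of it there, and slide it along the rail, under the guard strip, until its middle is in line with the pointer; leave it hanging straight, with the tag still at the end. Do not move or tip the tin and the jars.

Things in the scene. Friction and masses are not known exactly. Their poses are not given: they have to be found in the camera images.
- rail_stand: Fixed steel stand; origin on the worktop under the middle of the rail; y runs along the rail, -x faces the robot. Rail: 12 mm round bar, axis 190 mm up, between posts (16 mm diameter, feet 85 x 36 mm) at y = +220 and -220 mm. A guard strip (16 mm wide, underside 21 and top 26 mm above the rail axis) covers it from the -220 post to y = +97 mm.
- gap (a point): Point on the rail's axis in the middle of the gap (stand y = +155 mm): the part of the rail between the guard strip's end (y = +97 mm) and the post at y = +220 mm, the only place where a hook can be put on or taken off. Axes as the stand's.
- tag (a joint): Where the captive tag is along the rail, in m: 0 = in the gap (stand y = +120 mm), growing towards stand -y, 0.305 = stopped at the far end (stand y = -185 mm). Slides with about 1 N of friction, stays where left, cannot come off.
- tag_tab (a point): Middle of the captive tag's push tab. The tag is a closed ring round the rail, 30 mm wide along it, with a plate hanging to 72 mm below the rail axis and an upright tab (8 mm thick, 20 mm wide along the rail, 38 mm tall) 35 mm in front (stand -x) of the rail axis; the tab's middle is 6 mm lower than the rail axis.
- pointer: Small steel clip, 22 x 12 x 9 mm, on top of the guard strip with a point to the robot; fixed. Origin at the middle of its underside, 26 mm above the rail axis; axes as the stand's.
- mark (a point): Point on the rail's axis straight below the pointer, axes as the stand's: where the caddy's hook has to be.
- caddy: Loose steel caddy, about 0.22 kg, standing upright: open box 56 (x) x 76 (y) x 50 mm tall; origin at the middle of its underside, z up, grip tab on its -x side, which faces the robot within half a radian. Two uprights at y = +-34 mm carry two hooks above the box. When hung, its y lies along the rail, its underside is 85 mm above the worktop, and a light push on its tab slides it.
- caddy_hook (a point): Seat point midway between the two hooks, 105 mm above the caddy's underside; lies on the rail's axis when hung. Each hook, 8 mm wide, opens downwards: inverted V seat, top 13 mm above this point, rear leg 12.5 mm behind it reaching 19 mm below it, front upright 12 mm before it. Put it on from the robot's side with this point 30 to 40 mm above the rail axis (box below, hooks above the rail), then lower.
- caddy_tab (a point): Middle of the caddy's upright grip tab: 8 mm thick (x), 24 mm wide (y), 37 mm tall (80 to 117 mm above the underside), 35 mm in front (-x) of the hook seat, free on both sides and above; pinch it across its 24 mm width from above.
- tin_a: Bystander: low round food tin, 75 mm diameter, 58 mm tall, loose; origin at the middle of its underside. It stands in the front row with the caddy; leave it alone.
- honey_jar: Bystander: round honey jar with a screw lid, 65 mm diameter, 100 mm tall, loose; origin at the middle of its underside. It stands in the front row with the caddy; leave it alone.
- spice_a: Bystander: slim spice jar with a screw lid, 45 mm diameter, 106 mm tall, loose; origin at the middle of its underside. It stands in the front row with the caddy; leave it alone.
Mind the look-alikes: they are no part of the job. Leave any red look-alike of the caddy alone.

How it is judged:
By the outcome, as a careful person would: the job done as asked, in the order asked, and still so for the second after the job is handed in, with the robot touching nothing.
It also fails if it takes over 72 s, if anything falls off the work surface, if the arm or the gripper's body presses on something with over 40 N, if the wrist force passes 120 N, or if a joint passes its speed limit or range.

ROBOT

A 7-joint arm with a two-finger parallel gripper is mounted at the origin on a cart in front of the work surface, level with it; the furniture and walls round the work are solid. World frame = base frame: x ahead of the robot, y to its left, z up, the work surface at z = 0. Lengths are in mm, angles in degrees, forces in N, time in s.
With the tool pointing down it reaches from about 425 to 825 mm from the base axis. Payload 3.6 kg.
Tool frame: the origin (TCP) lies at the very end of the fingers, on their centre line; the grasp point (between the pads) lies bot.hold_point_z behind it (bot.hold_point_z is the distance from the TCP to the grasp point, in mm); z points along the fingers, y is the line along which they close (so a half turn about z gives the same grasp; the last joint's range is limited). The gripper opens to 93 mm and grips with 3 to 60 N. Pads are 15 mm wide; open, the fingers measure 128 mm over their backs; the gripper's body (75 mm by 188 mm) begins 65 mm behind the grasp point.
Start: joints at [73.826, 35.231, -0.722, 81.555, 0.464, 63.22, -2.315], TCP at [164.477, -628.814, 183.44] pointing down, gripper open.
Joint ranges: [-178.69, 178.69], [-17.37, 117.87], [-77.05, 75.6], [15.02, 138.74], [-78.02, 258.01], [0.78, 113.62], [-162.83, 162.83]. Speed limits (degrees/s): [159.86, 159.86, 180, 180, 180, 180, 180].

INTERFACE

Orientations are given as a 3x3 rotation matrix whose columns are the frame's x, y, z axes.
In Python, from bench import status, viewer, ticket, finder, bot gives the robot as it stands.
- The arm moves only by the tool send_rows, never from a script. Its argument "deltas" is a list that holds one entry, the list of rows, each a list of 5 numbers: the opening, from 0 (shut) to 1 (fully open), then the shift along the world's x, y, z in m, then the turn about the world's z in degrees. In form: [[[hand, tx, ty, tz, yaw], ...]]. A call has 1 to 5 rows; each row shifts and turns the commanded pose from where the row before left it; what a row does not reach is not made up. A row lasts 1/12 s, in which the tool goes at most 41.7 mm and 7.16 degrees, less where a joint would pass 70% of its speed; a pose out of reach is approached as far as the arm can. A call with a gripper value outside its range is refused whole. The fingers move at their own pace and stop on an object; "force" is the grip in N (left out, the last holds). Time passes only in rows, so rows that do not move let the fingers close. It gives the time, the measured TCP pose, the force, the opening and the grip force at its end, in the units of the state.
- status.read_state(): the state, without advancing time (a new reading comes with each control period).
- viewer.capture(name): name is "scene" or "top"; returns a dict with "frame" (384x512x3 uint8, red, green, blue), "camera_matrix" (3x3 intrinsics, pixels), "dist_coeffs" ([k1, k2, p1, p2, k3] as OpenCV has them; the pictures are not rectified), "xyz" and "rotation" of the camera in the world. Camera axes: x right, y down, z forward; pixel columns grow to the right and rows downward; lengths in mm; the calibration is good to about 2 mm. A picture is of the moment at which its call begins. There is no depth.
- ticket.sign_off(): hands the job in; it is judged then, once.
Trained networks look in a picture, given as the dict that the camera call returned (one of the last four; its "shot" number tells which), for a name from the list of things; names that differ only in an ending like _2 or _b are one class to them, and where a whole thing is asked for, a point or a joint stands for the part that bears it (a point fixed in the world has none). Each returns a list of dicts, best first, with "p" (0 to 1); they miss things now and then, are a little off and sometimes report something else, mostly with a low value. They report only what shows in the picture. A call takes as long as a camera call. They do not tell look-alikes from the thing itself.
- finder.recognise(thing, picture): "extent" ([left, top, right, bottom] in pixels, round what is visible of it).
The state is a dict: "time": time; "joint_positions": joint angles; "joint_vel": joint speeds; "joint_efforts": joint torques, N m; "eef_pos": TCP position; "ee_rot": TCP orientation; "wrist_force": force on the tool from outside, world axes, zero at the start; "ft_torque": the same for the moment, N m; "opening": opening from 0.0 (shut) to 1.0 (fully open); "finger_force": force on a finger pad.
Only numpy, scipy, OpenCV 4.12 (cv2) and the standard library are available. Lean on these libraries where they do the work, as an engineer would, in place of code of your own. Each camera call takes 0.05 s, during which the arm holds its last target. There are 200 camera calls.

## Working session

There is one attempt and no reset: what is moved stays moved. The work goes in short steps, Python scripts to look and compute and a tool call to move; the robot and the scene stay as the last step left them, time stands still between calls to the robot, and variables do not carry over. Pictures are saved under pics/ and viewed, at most 10 in all, crops included, and the job is handed in when it is done.

Besides the shell and the picture viewer there is one more tool, called in YAML: its name, and indented under it one key for each argument. send_rows: Moves the arm, as the interface text tells. Its arguments: {"type":"object","properties":{"deltas":{"type":"array"},"force":{"type":"number"}},"required":["deltas"]}

```bash
mkdir -p pics; ls
cat > h.py <<'E'
import numpy as np, cv2, pickle
from bench import status, viewer, ticket, finder, bot
def cap(name,fn=None):
    d=viewer.capture(name)
    if fn: cv2.imwrite(fn,d["frame"][:,:,::-1])
    return d
def ray(d,uv):
    K=np.array(d["camera_matrix"],float);D=np.array(d["dist_coeffs"],float)
    p=cv2.undistortPoints(np.array([[uv]],float),K,D)[0,0]
    return np.array(d["xyz"],float),np.array(d["rotation"])@np.array([p[0],p[1],1])
def onz(d,uv,z):
    o,r=ray(d,uv); return o+r*(z-o[2])/r[2]
def proj(d,P):
    R=np.array(d["rotation"]);K=np.array(d["camera_matrix"],float);D=np.array(d["dist_coeffs"],float)
    Pc=(np.atleast_2d(P)-np.array(d["xyz"]))@R
    return cv2.projectPoints(Pc,np.zeros(3),np.zeros(3),K,D)[0][:,0]
E
python3 - <<'E'
from h import *
print(bot.hold_point_z,status.read_state())
ims=[]
for n in("scene","top"):
    d=cap(n); ims.append(d["frame"][:,:,::-1]); print(n,d["xyz"],np.round(d["rotation"],3).tolist(),d["camera_matrix"][0])
    for t in ["rail_stand","tag_tab","pointer","caddy","tin_a","honey_jar","spice_a"]:
        print(t,[(np.round(x["extent"]).tolist(),round(x["p"],2)) for x in finder.recognise(t,d)[:4]])
    cv2.imwrite(f"pics/{n}0.png",cv2.resize(ims[-1],(800,600)))
E
```

```text
pics
18.8 {'time': 0.0, 'joint_positions': array([73.82502238, 35.29121947, -0.72110696, 81.64058106,  0.46625973,
       63.218549  , -2.31564031]), 'joint_vel': array([-0.16027841, -0.04668463, -0.05308956, -0.02273495,  0.04750352,
       -0.05164648, -0.01256586]), 'joint_efforts': array([ 1.14190907e-04, -4.58945274e+01,  2.09247340e-01, -1.65745586e+01,
       -6.10170001e-02,  2.04543845e-02,  2.38066950e-04]), 'eef_pos': array([ 164.22370262, -628.00482166,  182.26336394]), 'ee_rot': array([[ 9.67448613e-01,  2.53066470e-01, -7.36294067e-04],
       [ 2.53067525e-01, -9.67445475e-01,  2.46577984e-03],
       [-8.83181636e-05, -2.57184741e-03, -9.99996689e-01]]), 'wrist_force': array([-0.45154947, -0.53803384, -0.29194929]), 'ft_torque': array([0.00217457, 0.0495379 , 0.01965087]), 'finger_force': 0.0, 'opening': 0.9988541431263203}
scene [-54.79165072 808.36664594 777.16396938] [[-0.852, -0.258, 0.456], [-0.524, 0.446, -0.726], [-0.017, -0.857, -0.515]] [430.82888998   0.         254.06813755]
rail_stand [([146.0, 144.0, 266.0, 295.0], 0.84)]
tag_tab [([203.0, 181.0, 223.0, 208.0], 0.77)]
pointer []
caddy [([311.0, 163.0, 337.0, 199.0], 0.92), ([251.0, 202.0, 278.0, 245.0], 0.66)]
tin_a [([284.0, 188.0, 307.0, 216.0], 0.66)]
honey_jar [([185.0, 265.0, 214.0, 309.0], 0.65)]
spice_a [([225.0, 233.0, 247.0, 274.0], 0.77)]
top [ 415.11765714  -71.56636965 1191.03418863] [[-0.013, -0.996, 0.089], [-1.0, 0.012, -0.009], [0.007, -0.089, -0.996]] [414.74453643   0.         263.09794409]
rail_stand [([126.0, 154.0, 321.0, 194.0], 0.97)]
tag_tab [([217.0, 163.0, 226.0, 179.0], 0.43)]
pointer []
caddy [([360.0, 215.0, 397.0, 246.0], 0.74), ([245.0, 200.0, 275.0, 228.0], 0.59)]
tin_a [([318.0, 200.0, 342.0, 226.0], 0.59)]
honey_jar [([128.0, 208.0, 158.0, 229.0], 0.98), ([246.0, 203.0, 276.0, 227.0], 0.24)]
spice_a [([189.0, 206.0, 210.0, 227.0], 0.86)]
```

View pics/scene0.png

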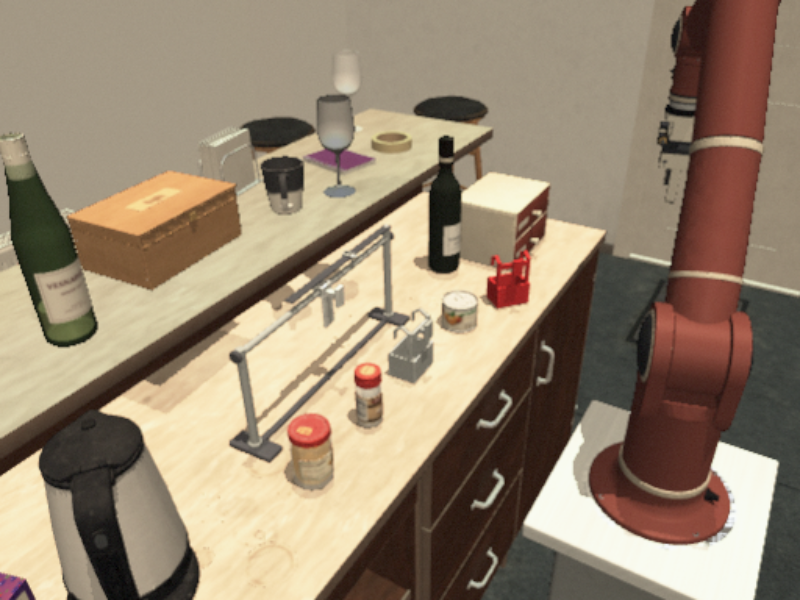

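Run:
```python
import cv2
t=cv2.resize(cv2.imread('pics/top0.png'),(512,384))
cv2.imwrite('pics/topc.png',cv2.resize(t[145:255,110:410],(800,293),interpolation=cv2.INTER_CUBIC))
s=cv2.imread('pics/scene0.png')
cv2.imwrite('pics/scc.png',cv2.resize(s[210:480,220:540],(711,600),interpolation=cv2.INTER_CUBIC))
```

```text
(no output)
```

View pics/topc.png

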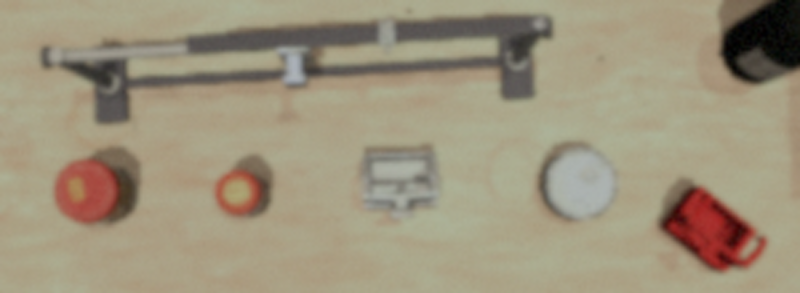

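View pics/scc.png

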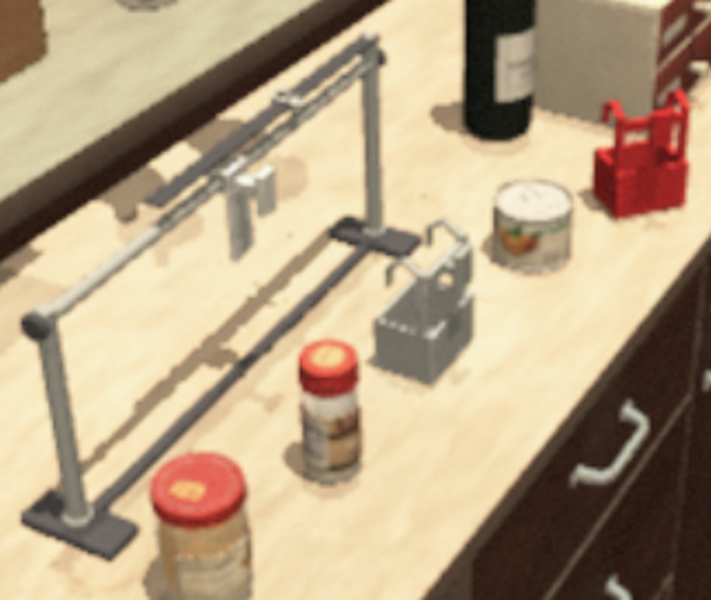

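The scene has two caddy-shaped things: a grey steel one at scene px (264,223) / top px (260,214), and a red look-alike at (324,181) / (378,230). I choose the grey one. The tag is at top px (220,170), the pointer at (255.5,157.5), and the guard strip ends at (180.5,161.5).

```bash
cat > fit.py <<'E'
from h import *
from scipy.optimize import least_squares
def T(p,L):
    c,s=np.cos(p[2]),np.sin(p[2]); L=np.atleast_2d(L)
    return np.c_[p[0]+c*L[:,0]-s*L[:,1],p[1]+s*L[:,0]+c*L[:,1],L[:,2]]
def seg(d,img,off,k,P):
    q=((proj(d,P)-off)*k).astype(int); cv2.polylines(img,[q.reshape(-1,1,2)],False,(0,255,0),1,cv2.LINE_AA)
def box(x0,x1,y0,y1,z): return [[x0,y0,z],[x1,y0,z],[x1,y1,z],[x0,y1,z],[x0,y0,z]]
def caddy_lines(): 
    L=[box(-28,28,-38,38,0),box(-28,28,-38,38,50),box(-39,-31,-12,12,117)]
    for s in(-34,34): L.append([[-12,s,50],[-12,s,105],[0,s,118],[12.5,s,105],[12.5,s,86]])
    return L
E
cat > a.py <<'E'
from fit import *
s,t=cap("scene"),cap("top")
tc=lambda u,v:(u/2.667+110,v/2.667+145)
sc=lambda u,v:((u/2.222+220)/1.5625,(v/2.222+210)/1.5625)
obs=[(t,tc(50,57),(0,220,190)),(t,tc(543,27),(0,-220,190)),(t,tc(112,93),(0,220,4)),(t,tc(517,70),(0,-220,4)),(t,tc(188,44),(0,97,216)),
(s,sc(38,322),(0,220,190)),(s,sc(375,50),(0,-220,190)),(s,sc(155,200),(0,97,216)),(s,sc(80,530),(0,220,4)),(s,sc(375,238),(0,-220,4))]
f=lambda p:np.concatenate([(proj(d,T(p,L))[0]-uv) for d,uv,L in obs])
r=least_squares(f,[640,-40,0],x_scale=[10,10,.1],loss="soft_l1"); print("stand",r.x,np.degrees(r.x[2]));print(np.round(f(r.x).reshape(-1,2),1))
st=r.x
yp=[least_squares(lambda y:proj(d,T(st,[0,y[0],220+6])).ravel()-uv,[0]).x[0] for d,uv in((t,tc(388,33)),(s,sc(290,99)))]
yt=[least_squares(lambda y:proj(d,T(st,[-35,y[0],184+10])).ravel()-uv,[0]).x[0] for d,uv in((t,tc(293,68)),(s,sc(266,190)))]
print("pointer y",yp,"tag y",yt)
c0=onz(t,tc(401,180),60)
obs2=[(t,tc(401,212),(-35,0,117)),(s,sc(427,382),(-28,38,0)),(s,sc(377,350),(28,38,0)),(s,sc(471,345),(-28,-38,0)),(s,sc(432,345),(-28,38,50)),(s,sc(375,312),(28,38,50))]
g=lambda p:np.concatenate([(proj(d,T(p,L))[0]-uv) for d,uv,L in obs2])
r=least_squares(g,[c0[0],c0[1],0],x_scale=[10,10,.1],loss="soft_l1");print("caddy",r.x,np.degrees(r.x[2]));print(np.round(g(r.x).reshape(-1,2),1))
ca=r.x
for n,q,z in (("tin",tc(578,182),58),("honey",tc(87,190),100),("spice",tc(239,193),106)): print(n,onz(t,q,z).round())
np.save("pose.npy",np.r_[st,ca])
out=[]
for d,off,k,wh in((t,(115,145),3.9,(205,76)),(s,(145,130),3.9,(205,76))): pass
A=cv2.resize(t["frame"][145:240,118:323,::-1],None,fx=3.9,fy=3.9,interpolation=2)
B1=cv2.resize(s["frame"][135:300,143:293,::-1],None,fx=1,fy=1)
kb=225/165; 
C=cv2.resize(s["frame"][190:255,238:298,::-1],None,fx=3.4,fy=3.4,interpolation=2)
B=cv2.resize(s["frame"][135:300,143:293,::-1],None,fx=1.34,fy=1.34,interpolation=2)
D=cv2.resize(t["frame"][195:235,238:282,::-1],None,fx=5.5,fy=5.5,interpolation=2)
SL=[[[0,220,190],[0,-220,190]],box(-8,8,-220,97,216),box(-42.5,42.5,202,238,0),box(-42.5,42.5,-238,-202,0),box(-11,11,np.mean(yp)-6,np.mean(yp)+6,220),box(-39,-31,np.mean(yt)-10,np.mean(yt)+10,203)]
for L in SL: seg(t,A,(118,145),3.9,T(st,L)); seg(s,B,(143,135),1.34,T(st,L))
for L in caddy_lines(): seg(t,D,(238,195),5.5,T(ca,L)); seg(s,C,(238,190),3.4,T(ca,L))
W=np.zeros((600,800,3),np.uint8)
W[:A.shape[0],:A.shape[1]]=A[:,:800]
x=0
for I in(B,C,D):
    h=min(I.shape[0],600-A.shape[0]); w=min(I.shape[1],800-x); W[A.shape[0]:A.shape[0]+h,x:x+w]=I[:h,:w]; x+=w+5
cv2.imwrite("pics/ov1.png",W)
E
python3 a.py
```

```text
stand [5.89046528e+02 2.05338255e+01 4.25925097e-02] 2.4403710459444268
[[ 3.1  0.3]
 [-2.4  1.7]
 [-0.5 -3.1]
 [-0.5 -2.7]
 [-0.7  0.5]
 [ 2.4 -1.2]
 [-0.8  3. ]
 [-0.4  0.1]
 [ 0.3 -1.9]
 [ 0.6 -0.5]]
pointer y [np.float64(-83.61108110061271), np.float64(-77.0923871938128)] tag y [np.float64(4.374265788438552), np.float64(11.508393567858318)]
caddy [ 4.69667462e+02 -7.54950177e+01 -8.63431080e-02] -4.947095677263276
[[-0.1  0.5]
 [ 0.5  0.4]
 [-0.6  2.7]
 [ 2.5 -1.9]
 [-1.1 -3. ]
 [-0.5 -0.2]]
tin [ 466. -255.   58.]
honey [462. 238. 100.]
spice [457.  86. 106.]
```

View pics/ov1.png

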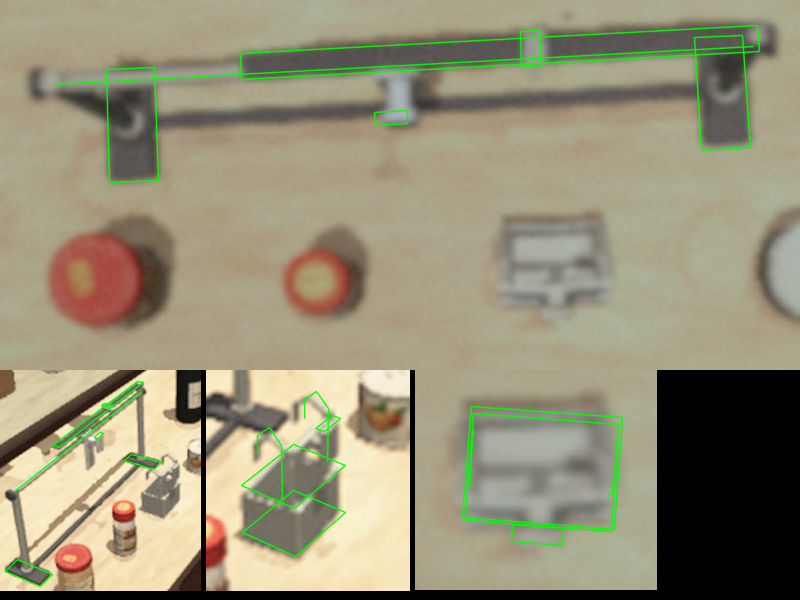

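```bash
cat > b.py <<'E'
from fit import *
s,t=cap("scene"),cap("top"); pickle.dump((s,t),open("c0.pkl","wb"))
W=np.zeros((600,800,3),np.uint8)
def put(d,u0,v0,u1,v1,k,X,Y):
    I=cv2.resize(d["frame"][v0:v1,u0:u1,::-1],None,fx=k,fy=k,interpolation=2)
    for u in range(u0-u0%10+10,u1,10): cv2.line(I,(int((u-u0+.5)*k),0),(int((u-u0+.5)*k),5),(0,0,255),1);cv2.putText(I,str(u),(int((u-u0)*k),15),0,.33,(0,0,255))
    for v in range(v0-v0%10+10,v1,10): cv2.line(I,(0,int((v-v0+.5)*k)),(5,int((v-v0+.5)*k)),(0,0,255),1);cv2.putText(I,str(v),(6,int((v-v0+.5)*k)),0,.33,(0,0,255))
    h,w=I.shape[:2]; W[Y:Y+h,X:X+w]=I
put(t,240,194,280,232,10,0,0)
put(s,240,198,284,252,9,402,0)
put(t,122,150,190,188,5,0,385)
put(t,280,146,325,188,5,345,385+0) if False else None
put(t,270,146,325,182,3.2,345,490)
put(t,210,150,262,182,5,530,490-50+10) if False else put(t,212,150,262,182,3.3,530,490)
cv2.imwrite("pics/z1.png",W)
E
python3 b.py
```

```text
Traceback (most recent call last):
  File "b.py", line 13, in <module>
    put(t,270,146,325,182,3.2,345,490)
    ~~~^^^^^^^^^^^^^^^^^^^^^^^^^^^^^^^
  File "b.py", line 8, in put
    h,w=I.shape[:2]; W[Y:Y+h,X:X+w]=I
                     ~^^^^^^^^^^^^^
ValueError: could not broadcast input array from shape (115,176,3) into shape (110,176,3)
```

```bash
sed -i 's/3.2,345,490/3.0,345,490/; s/^put(t,210.*/put(t,212,150,262,182,3.3,530,490)/' b.py; sed -i '/if False else None/d' b.py; python3 b.py
```

```text
(no output)
```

View pics/z1.png

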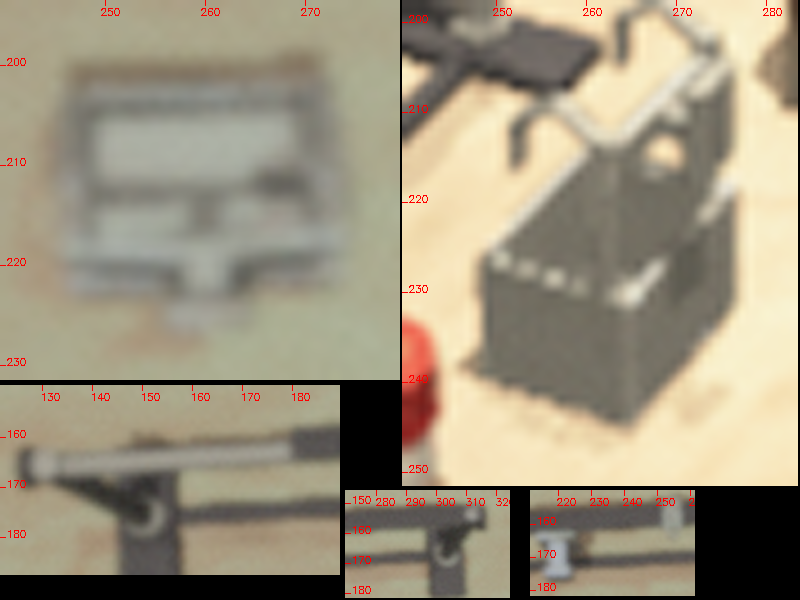

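```bash
cat > a2.py <<'E'
from fit import *
s,t=pickle.load(open("c0.pkl","rb"))
sc=lambda u,v:((u/2.222+220)/1.5625,(v/2.222+210)/1.5625)
obs=[(t,(128.8,165.8),(0,'+',190)),(t,(313.8,154.3),(0,'-',190)),(t,(150.5,175.2),(0,220,10)),(t,(303.5,166.7),(0,-220,10)),(t,(180,161),(0,97,216)),
(s,sc(38,322),(0,'+',190)),(s,sc(375,50),(0,'-',190)),(s,sc(155,200),(0,97,216)),(s,sc(75,520),(0,220,10)),(s,sc(376,234),(0,-220,10))]
def f(p):
    o=[]
    for d,uv,L in obs:
        L=[p[3]*(1 if l=='+' else -1) if isinstance(l,str) else l for l in L]
        o.append(proj(d,T(p,L))[0]-uv)
    return np.concatenate(o)
r=least_squares(f,[640,-40,0,225],x_scale=[10,10,.1,5],loss="soft_l1"); print("stand",r.x,np.degrees(r.x[2]));print(np.round(f(r.x).reshape(-1,2),1).tolist())
st=r.x[:3]
yp=[least_squares(lambda y:proj(d,T(st,[0,y[0],220+4])).ravel()-uv,[0]).x[0] for d,uv in((t,(255,157.4)),(s,sc(290,99)))]
yt=[least_squares(lambda y:proj(d,T(st,[-35,y[0],z])).ravel()-uv,[0]).x[0] for d,uv,z in((t,(219.4,175.5),203),(s,sc(266,190),184))]
print("pointer y",yp,"tag y",yt)
obs2=[(t,(260,224.7),(-35,0,117)),(t,(246.3,222.6),(-28,38,25)),(t,(272.5,222),(-28,-38,25)),(t,(259.8,202),(28,0,50)),
(s,(264.5,244.8),(-28,38,0)),(s,(248,239),(28,38,0)),(s,(275.8,231.3),(-28,-38,0)),(s,(264,230.5),(-28,38,50)),(s,(248.7,226),(28,38,50)),(s,(276,218.2),(-28,-38,50)),(s,(252.5,216),(12.5,34,86))]
g=lambda p:np.concatenate([(proj(d,T(p,L))[0]-uv) for d,uv,L in obs2])
r=least_squares(g,[470,-75,0],x_scale=[10,10,.1],loss="soft_l1");ca=r.x;print("caddy",ca,np.degrees(ca[2]));print(np.round(g(ca).reshape(-1,2),1).tolist())
for y,n in((155,"gap"),(np.mean(yp),"mark")): print(n,T(st,[0,y,190]).round(1))
print("tabs",T(st,[-35,np.mean(yt),184]).round(1),T(ca,[-35,0,98]).round(1))
np.save("pose.npy",np.r_[st,ca])
E
python3 a2.py
```

```text
stand [5.91906810e+02 2.06873607e+01 4.56727940e-02 2.27234119e+02] 2.6168583348694123
[[0.1, 0.1], [0.3, 0.9], [0.5, 0.6], [-0.0, 0.3], [-0.3, -0.1], [-0.4, 0.2], [-0.6, 1.9], [-1.2, -0.2], [0.7, -1.0], [-0.7, -1.1]]
pointer y [np.float64(-82.49294359727669), np.float64(-81.05045338248269)] tag y [np.float64(5.4579075983677825), np.float64(2.668405838551408)]
caddy [ 4.72095998e+02 -7.10975334e+01  1.53505036e-02] 0.8795190669951786
[[-0.1, -0.6], [0.0, 0.1], [0.9, -0.1], [-0.5, -0.3], [-0.1, 0.5], [-0.2, 0.4], [1.1, 0.2], [0.3, 0.8], [-1.3, -0.5], [1.1, -0.4], [-0.0, 0.0]]
gap [[584.8 175.5 190. ]]
mark [[595.6 -61.  190. ]]
tabs [[556.8  23.1 184. ]] [[437.1 -71.6  98. ]]
```

send_rows:
  deltas:
    - [[1, 0.0146, 0.0199, 0.0117, -1.2], [1, 0.0146, 0.0199, 0.0117, -1.2], [1, 0.0146, 0.0199, 0.0117, -1.2], [1, 0.0146, 0.0199, 0.0117, -1.2], [1, 0.0146, 0.0199, 0.0117, -1.2]]

```text
time: 1.52
eef_pos: [238.1, -528.3, 242.5]
ee_rot: [[0.989, 0.149, 0.0], [0.149, -0.989, 0.0], [0.0, -0.0, -1.0]]
wrist_force: [0.3, 0.5, 0.2]
opening: 0.999
finger_force: 0.0
```

send_rows:
  deltas:
    - [[0, 0.0146, 0.0199, 0.0117, -1.2], [0, 0.0146, 0.0199, 0.0117, -1.2], [0, 0.0146, 0.0199, 0.0117, -1.2], [0, 0.0146, 0.0199, 0.0117, -1.2], [0, 0.0146, 0.0199, 0.0117, -1.2]]

```text
time: 1.93
eef_pos: [311.1, -428.7, 301.2]
ee_rot: [[0.999, 0.045, 0.0], [0.045, -0.999, -0.0], [0.0, 0.0, -1.0]]
wrist_force: [0.3, 0.3, -0.3]
opening: 0.693
finger_force: 0.0
```

send_rows:
  deltas:
    - [[0, 0.016, 0.03, 0, 0], [0, 0.016, 0.03, 0, 0], [0, 0.016, 0.03, 0, 0], [0, 0.016, 0.03, 0, 0], [0, 0.016, 0.03, 0, 0]]
  force: 20

```text
time: 2.35
eef_pos: [391.0, -278.3, 300.8]
ee_rot: [[0.999, 0.046, 0.001], [0.046, -0.999, -0.0], [0.001, 0.0, -1.0]]
wrist_force: [1.9, -0.5, 0.0]
opening: 0.329
finger_force: 0.0
```

send_rows:
  deltas:
    - [[0, 0.016, 0.03, 0, 0], [0, 0.016, 0.03, 0, 0], [0, 0.016, 0.03, 0, 0], [0, 0.016, 0.03, 0, 0], [0, 0.016, 0.03, 0, 0]]

```text
time: 2.77
eef_pos: [471.0, -128.3, 300.8]
ee_rot: [[0.999, 0.046, 0.001], [0.046, -0.999, -0.0], [0.001, 0.0, -1.0]]
wrist_force: [0.1, -0.1, 0.1]
opening: 0.01
finger_force: 0.0
```

send_rows:
  deltas:
    - [[0, 0.014, 0.0335, 0, 0], [0, 0.014, 0.0335, 0, 0], [0, 0.014, 0.0335, 0, 0], [0, 0.014, 0.0335, 0, 0], [0, 0.014, 0.0335, 0, 0]]

```text
time: 3.18
eef_pos: [540.9, 39.3, 300.7]
ee_rot: [[0.999, 0.046, 0.001], [0.046, -0.999, -0.0], [0.001, 0.0, -1.0]]
wrist_force: [0.1, 0.0, -0.0]
opening: 0.008
finger_force: 0.0
```

send_rows:
  deltas:
    - [[0, 0.014, 0.0335, 0, 0], [0, 0, 0, -0.03, 0], [0, 0, 0, -0.03, 0]]

```text
time: 3.43
eef_pos: [556.3, 75.3, 241.2]
ee_rot: [[0.999, 0.052, 0.005], [0.052, -0.999, 0.003], [0.006, -0.002, -1.0]]
wrist_force: [0.6, -0.3, -0.2]
opening: 0.004
finger_force: 0.0
```

```bash
cat > c.py <<'E'
from fit import *
import sys
P=np.load("pose.npy"); st=P[:3]
def view(fn,boxes):
    W=np.zeros((600,800,3),np.uint8)
    D={n:cap(n) for n in("scene","top")}
    for n,u0,v0,u1,v1,k,X,Y in boxes:
        I=cv2.resize(D[n]["frame"][v0:v1,u0:u1,::-1],None,fx=k,fy=k,interpolation=2)[:600-Y,:800-X]
        for u in range(u0-u0%10+10,u1,10): cv2.putText(I,"|%d"%u,(int((u-u0+.5)*k),10),0,.33,(0,0,255))
        for v in range(v0-v0%10+10,v1,10): cv2.putText(I,"-%d"%v,(0,int((v-v0+.5)*k)),0,.33,(0,0,255))
        W[Y:Y+I.shape[0],X:X+I.shape[1]]=I
    cv2.imwrite(fn,W); pickle.dump(D,open("last.pkl","wb")); return D
E
python3 -c "
from c import *
D=view('pics/v1.png',[('scene',140,120,290,270,4,0,0),('top',170,140,250,220,2.4,605,0)])
print(D['scene'] and [proj(D[n],[554.5,71,240]) for n in D])
"
```

```text
[array([[205.20328848, 178.82671382]]), array([[197.70658859, 172.95783503]])]
```

View pics/v1.png

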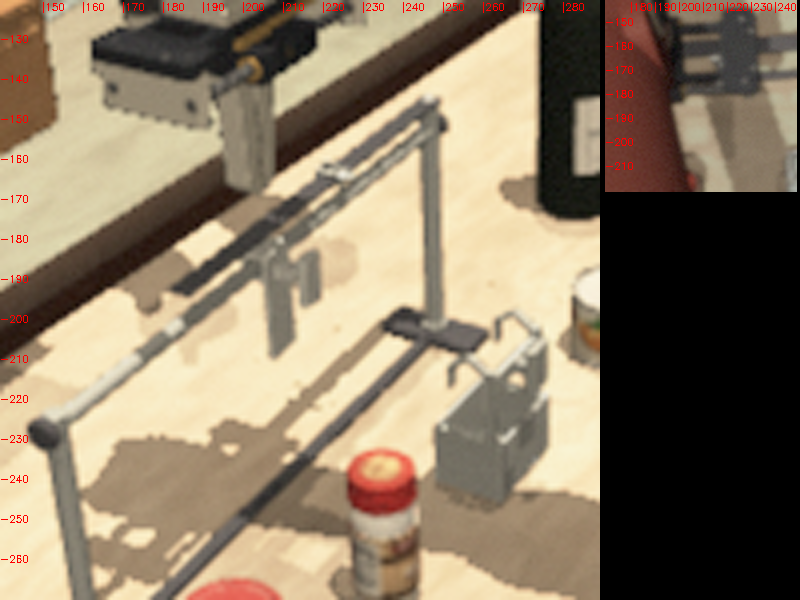

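```bash
python3 -c "
from h import *
D=pickle.load(open('last.pkl','rb'))
print(status.read_state()['eef_pos'],status.read_state()['time'])
s=cap('scene'); s0,_=pickle.load(open('c0.pkl','rb'))
for f in (D['scene'],s):
    m=(np.abs(f['frame'].astype(int)-s0['frame']).max(2)>45)[120:200,180:215]
    print(np.where(m.sum(1)>4)[0].max()+120, [np.where(r)[0].min()+180 if r.any() else 0 for r in m[25:55:4]])
a=np.abs(D['scene']['frame'].astype(int)-s['frame']).max(2)>45; print(a[100:180,150:230].sum())
print(proj(s,[[556,75,241],[556,75,260],[556,75,270]]))
print(s.keys())
"
```

```text
[550.83549236  70.68864273 235.86661721] 3.5333
191 [np.int64(180), np.int64(180), np.int64(195), np.int64(197), np.int64(197), np.int64(197), np.int64(213), np.int64(209)]
188 [np.int64(180), np.int64(180), np.int64(186), np.int64(199), np.int64(198), np.int64(199), np.int64(213), 0]
870
[[203.73718955 179.01595938]
 [203.15232689 172.41352646]
 [202.84025204 168.89018248]]
dict_keys(['frame', 'camera_matrix', 'dist_coeffs', 'xyz', 'rotation', 'shot'])
```

send_rows:
  deltas:
    - [[0, 0, 0, -0.02, 0], [0, 0, 0, -0.02, 0], [0, 0, 0, 0, 0], [0, 0, 0, 0, 0], [0, 0, 0, 0, 0]]

```text
time: 4.0
eef_pos: [556.0, 71.1, 202.8]
ee_rot: [[0.999, 0.046, 0.004], [0.046, -0.999, 0.001], [0.004, -0.001, -1.0]]
wrist_force: [0.6, 0.2, -0.1]
opening: 0.007
finger_force: 0.0
```

```bash
python3 -c "
from c import *
for i in range(3): print(status.read_state()['eef_pos'])
D=view('pics/v2.png',[('scene',150,120,250,220,6,0,0),('top',180,145,230,200,3.5,605,0)])
print([proj(D[n],[554.5,71,200]) for n in D],status.read_state()['eef_pos'])
"
```

```text
[556.04487401  71.14011966 202.75252321]
[556.04487401  71.14011966 202.75252321]
[556.04487401  71.14011966 202.75252321]
[array([[206.37091797, 192.31564532]]), array([[200.18419544, 175.33512067]])] [555.86959578  71.29329739 202.55622156]
```

View pics/v2.png

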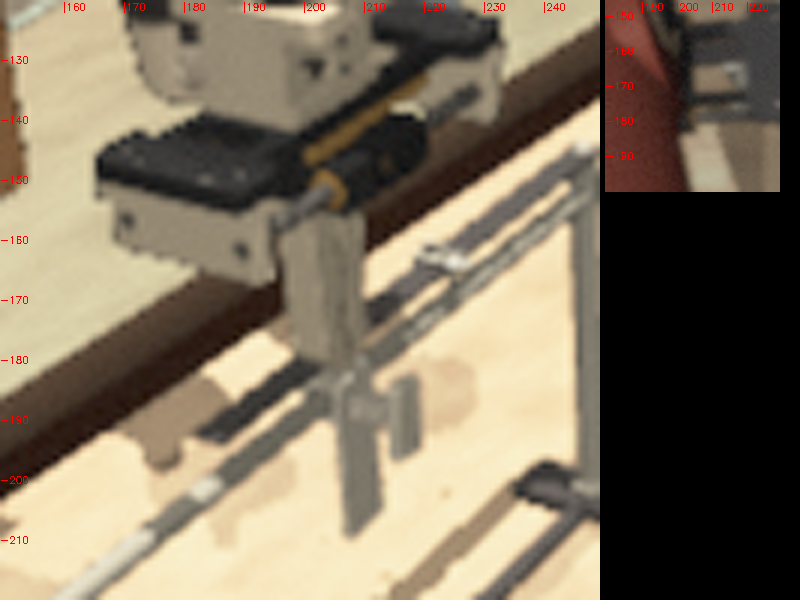

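```bash
python3 -c "
from h import *
D=pickle.load(open('last.pkl','rb'));s=D['scene'];t=D['top']
for z in (200,220,230,240,284,320): print(z,[proj(s,[556+a,71+b,z])[0].round(1).tolist() for a,b in ((-10,17),(-10,-17),(10,17),(-37,94),(-37,-94),(37,94))], [proj(t,[556+a,71+b,z])[0].round(1).tolist() for a,b in ((-37,94),(-37,-94))])
print(proj(s,[[0,0,0],[556,71,240]]).round(), status.read_state()['joint_positions'].round(1))
"
```

```text
200 [[205.0, 196.2], [212.9, 190.2], [198.8, 194.1], [194.5, 214.0], [238.0, 180.0], [170.8, 205.5]] [[161.2, 190.5], [239.3, 189.5]]
220 [[204.4, 189.5], [212.4, 183.6], [198.1, 187.4], [193.7, 207.0], [237.7, 173.5], [169.8, 198.6]] [[159.2, 189.6], [238.9, 188.6]]
230 [[204.1, 186.0], [212.2, 180.2], [197.8, 184.0], [193.3, 203.5], [237.6, 170.2], [169.3, 195.1]] [[158.2, 189.2], [238.6, 188.2]]
240 [[203.8, 182.6], [211.9, 176.8], [197.4, 180.6], [193.0, 199.9], [237.4, 166.9], [168.8, 191.6]] [[157.1, 188.7], [238.4, 187.7]]
284 [[202.4, 167.0], [210.7, 161.4], [195.9, 165.1], [191.2, 183.6], [236.8, 151.9], [166.6, 175.7]] [[152.2, 186.6], [237.4, 185.5]]
320 [[201.2, 153.7], [209.7, 148.4], [194.6, 151.9], [189.7, 169.7], [236.3, 139.2], [164.7, 162.1]] [[147.8, 184.7], [236.4, 183.6]]
[[420. 313.]
 [205. 179.]] [  -0.3   26.5  -14.    95.1    7.3   59.  -104. ]
```

send_rows:
  deltas:
    - [[0, -0.001, 0, -0.012, 0], [0, 0, 0, -0.012, 0], [0, 0.0005, -0.01, 0, 0], [0, 0.0005, -0.01, 0, 0], [0, 0.0005, -0.01, 0, 0]]

```text
time: 4.52
eef_pos: [555.9, 39.6, 177.6]
ee_rot: [[0.999, 0.046, 0.002], [0.046, -0.999, -0.0], [0.002, 0.001, -1.0]]
wrist_force: [0.7, -0.0, 0.9]
opening: 0.007
finger_force: 0.0
```

send_rows:
  deltas:
    - [[0, 0.0005, -0.01, 0, 0], [0, 0.0005, -0.01, 0, 0], [0, 0, 0, 0, 0]]

```text
time: 4.77
eef_pos: [556.5, 17.0, 176.9]
ee_rot: [[0.999, 0.041, 0.001], [0.041, -0.999, -0.002], [0.001, 0.002, -1.0]]
wrist_force: [0.2, -0.2, -0.3]
opening: 0.009
finger_force: 0.0
```

```bash
python3 -c "
from h import *
print(status.read_state()['eef_pos'],status.read_state()['wrist_force'])
s=cap('scene'); print([(x['extent'],x['p']) for x in finder.recognise('tag_tab',s)[:2]])
D=pickle.load(open('last.pkl','rb'));a=D['scene']['frame'];b=s['frame'];pickle.dump(s,open('s3.pkl','wb'))
# shift of tag plate (below ring) by template match
tm=a[186:212,200:222]; r=cv2.matchTemplate(b[170:225,190:250],tm,cv2.TM_CCOEFF_NORMED); print(cv2.minMaxLoc(r), 'orig loc (10,16)')
"
```

```text
[556.51677109  16.96857931 176.90712235] [ 0.21288488 -0.23457552 -0.30476003]
[([200.4, 179.8, 219.1, 209.7], 0.87)]
(-0.41574788093566895, 0.9994840025901794, (35, 8), (10, 16)) orig loc (10,16)
```

```bash
python3 -c "
from h import *
s=pickle.load(open('s3.pkl','rb'));s0,_=pickle.load(open('c0.pkl','rb'))
g=cv2.cvtColor(s['frame'],cv2.COLOR_RGB2GRAY).astype(int);g0=cv2.cvtColor(s0['frame'],cv2.COLOR_RGB2GRAY).astype(int)
for v in range(160,206,1): print(v,''.join('%3d'%(x//3) for x in g[v,196:232]), ''.join('#' if abs(x)>20 else '.' for x in (g-g0)[v,196:232]))
print(proj(s,[[556+a,17+b,z] for z in (177,215) for a,b in ((-10,17),(-10,-17),(10,17))]).round(1).tolist())
"
```

```text
160  45 45 45 46 46 45 45 42 39 42 46 47 49 37 28 42 45 44 45 43 39 38 34 33 38 38 41 44 41 31 28 32 35 34 48 64 ##################.##########.......
161  45 45 46 46 45 45 46 40 30 32 43 48 49 37 31 45 44 46 45 42 39 38 37 34 36 38 38 39 36 28 24 26 34 52 72 75 ################.########..#####....
162  45 46 45 45 46 46 45 40 27 23 36 48 49 36 31 45 45 44 45 44 41 38 39 36 35 38 38 37 36 39 36 34 53 71 72 61 ###############.################....
163  46 46 46 46 45 46 46 44 36 29 37 49 49 46 44 44 45 45 45 45 42 38 38 35 34 38 39 36 43 49 46 47 58 63 49 38 #############.#########.#########...
164  37 42 45 46 45 45 46 45 43 40 44 48 46 51 55 45 44 45 45 46 43 39 38 33 31 38 40 37 36 43 44 47 43 38 42 48 ############.##########...#.#####...
165  21 28 32 34 37 42 44 45 44 44 46 48 46 53 60 49 45 45 45 46 45 38 39 35 34 38 42 38 28 38 45 41 34 41 54 54 .#####################....##........
166  11 10 11 11 19 29 33 36 42 46 45 48 48 56 63 51 45 45 45 46 43 37 38 36 36 38 41 53 53 40 43 37 41 52 52 47 ....#####.##########......#.........
167  11 10  9 11 12 10 10 40 61 67 64 57 59 70 68 
[... 5196 characters left out ...]
...
202  69 71 74 76 77 77 77 77 77 77 69 45 39 38 40 39 38 53 72 78 78 78 78 78 77 77 77 74 71 76 78 78 78 78 77 74 ............#.......................
203  74 76 77 77 77 78 78 77 77 77 70 48 40 39 39 40 38 49 70 78 79 78 78 77 77 77 77 76 76 78 78 78 78 78 75 61 ............##......................
204  78 78 78 78 78 77 77 77 77 77 70 50 41 39 39 39 40 50 71 79 78 78 78 77 77 77 77 77 78 78 78 78 78 75 61 47 ............##......................
205  78 78 78 78 77 77 77 77 77 77 72 54 42 38 39 39 44 62 76 78 78 78 77 77 77 77 78 78 78 78 78 78 75 61 48 47 ............##......................
[[218.0, 194.2], [225.3, 188.5], [211.9, 192.3], [217.1, 181.9], [224.6, 176.3], [210.9, 180.0]]
```

send_rows:
  deltas:
    - [[0, -0.001, 0.025, 0, 0], [0, -0.0015, 0.03, 0, 0], [0, 0, 0, 0, 0], [0, 0, 0, 0, 0]]

```text
time: 5.2
eef_pos: [553.0, 79.7, 176.6]
ee_rot: [[0.999, 0.053, 0.0], [0.053, -0.999, 0.002], [0.0, -0.002, -1.0]]
wrist_force: [0.0, 0.0, 0.8]
opening: 0.005
finger_force: 0.0
```

```bash
python3 -c "
from fit import *
st=np.load('pose.npy')[:3]
D={n:cap(n) for n in('scene','top')}; e=status.read_state()['eef_pos'].copy();print(e)
W=np.zeros((600,800,3),np.uint8);X=0
for n,u0,v0,w,h,k in(('scene',155,105,85,105,4.6),('top',130,130,125,75,3.2)):
    I=cv2.resize(D[n]['frame'][v0:v0+h,u0:u0+w,::-1],None,fx=k,fy=k,interpolation=2)
    q=np.array([e[0],e[1],0.046])
    for z,b in((0,(-9,9,-17,17)),(84,(-37.5,37.5,-94,94))):
        seg(D[n],I,(u0-.5,v0-.5),k,T(q,box(*b,e[2]+38+z)))
    W[:I.shape[0],X:X+I.shape[1]]=I; X+=I.shape[1]+5
cv2.imwrite('pics/v3.png',W[:,:800])
"
```

```text
[553.442677    75.96285766 176.45329572]
```

View pics/v3.png

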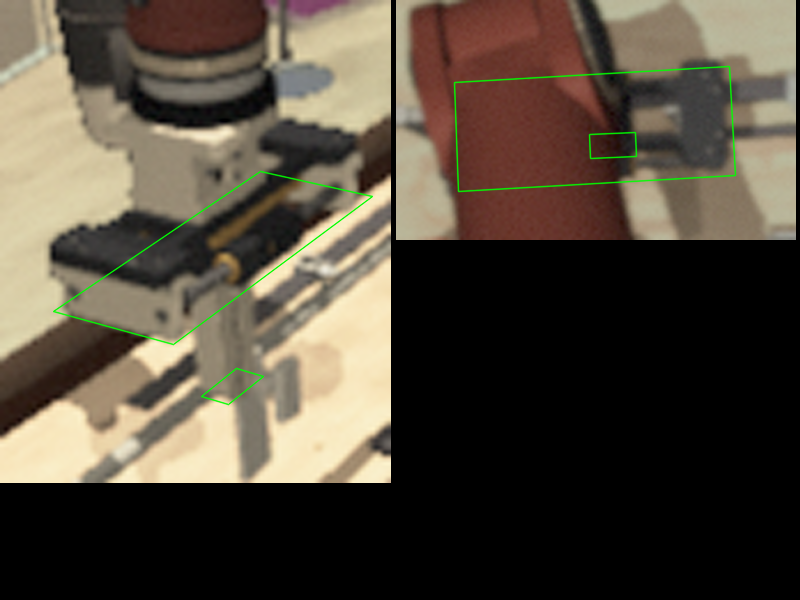

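send_rows:
  deltas:
    - [[0, 0, 0, -0.015, 0], [0, 0, 0, -0.016, 0], [0, 0, 0, -0.015, 0], [0, 0.0005, -0.01, 0, 0], [0, 0.0005, -0.01, 0, 0]]

```text
time: 5.72
eef_pos: [554.1, 54.6, 130.0]
ee_rot: [[0.999, 0.046, -0.002], [0.046, -0.999, -0.001], [-0.002, 0.001, -1.0]]
wrist_force: [0.9, 0.4, 0.1]
opening: 0.002
finger_force: 0.0
```

send_rows:
  deltas:
    - [[0, 0.0005, -0.01, 0, 0], [0, 0.0005, -0.01, 0, 0], [0, 0.0005, -0.01, 0, 0], [0, 0.0005, -0.01, 0, 0], [0, 0, 0, 0, 0]]

```text
time: 6.13
eef_pos: [557.2, 12.3, 131.0]
ee_rot: [[0.999, 0.042, 0.001], [0.042, -0.999, -0.002], [0.001, 0.002, -1.0]]
wrist_force: [1.0, -0.8, 0.4]
opening: 0.005
finger_force: 0.0
```

```bash
python3 -c "
from h import *
e=status.read_state();print(e['eef_pos'],e['wrist_force'])
s=cap('scene'); print([(x['extent'],x['p']) for x in finder.recognise('tag_tab',s)[:2]])
"
```

```text
[557.15240312  12.25960926 131.03383657] [ 0.95260171 -0.7781126   0.39802581]
[([214.1, 177.2, 229.2, 203.7], 0.42), ([184.0, 265.0, 214.6, 311.3], 0.26)]
```

send_rows:
  deltas:
    - [[0, 0.0006, -0.012, 0, 0], [0, 0.0006, -0.012, 0, 0], [0, 0.0006, -0.012, 0, 0], [0, 0.0006, -0.012, 0, 0], [0, 0.0006, -0.012, 0, 0]]

```text
time: 6.65
eef_pos: [559.6, -45.5, 130.5]
ee_rot: [[0.999, 0.046, 0.0], [0.046, -0.999, -0.0], [0.0, 0.0, -1.0]]
wrist_force: [0.2, 1.7, 1.2]
opening: 0.007
finger_force: 0.8
```

send_rows:
  deltas:
    - [[0, 0.0006, -0.012, 0, 0], [0, 0.0006, -0.012, 0, 0], [0, 0.0006, -0.012, 0, 0], [0, 0.0006, -0.012, 0, 0], [0, 0.0006, -0.012, 0, 0]]

```text
time: 7.07
eef_pos: [562.4, -105.1, 130.4]
ee_rot: [[0.999, 0.046, -0.0], [0.046, -0.999, 0.0], [-0.0, -0.0, -1.0]]
wrist_force: [-0.5, 1.3, 0.1]
opening: 0.001
finger_force: 0.7
```

send_rows:
  deltas:
    - [[0, 0.0004, -0.007, 0, 0], [0, 0.0004, -0.007, 0, 0], [0, 0.0004, -0.007, 0, 0], [0, 0.0002, -0.004, 0, 0], [0, 0, 0, 0, 0]]

```text
time: 7.48
eef_pos: [563.7, -130.3, 130.3]
ee_rot: [[0.999, 0.045, -0.0], [0.045, -0.999, -0.001], [-0.0, 0.001, -1.0]]
wrist_force: [0.1, 0.1, 0.0]
opening: 0.004
finger_force: 0.0
```

send_rows:
  deltas:
    - [[0, 0.0002, -0.004, 0, 0], [0, 0.0002, -0.004, 0, 0], [0, 0, -0.003, 0, 0]]

```text
time: 7.73
eef_pos: [564.4, -139.6, 130.3]
ee_rot: [[0.999, 0.047, 0.0], [0.047, -0.999, 0.0], [0.0, -0.0, -1.0]]
wrist_force: [0.5, 3.8, 0.5]
opening: 0.01
finger_force: 2.9
```

send_rows:
  deltas:
    - [[0, 0, -0.003, 0, 0], [0, 0, -0.003, 0, 0]]

```text
time: 7.9
eef_pos: [564.2, -139.3, 130.3]
ee_rot: [[0.999, 0.05, -0.001], [0.05, -0.999, 0.009], [-0.001, -0.009, -1.0]]
wrist_force: [-1.9, 12.5, 2.6]
opening: 0.006
finger_force: 6.4
```

send_rows:
  deltas:
    - [[0, 0, 0.005, 0, 0], [0, -0.0009, 0.015, 0, 0], [0, 0, 0, 0.035, 0], [0, 0, 0, 0.035, 0], [0, 0, 0, 0.04, 0]]

```text
time: 8.32
eef_pos: [562.2, -126.4, 240.5]
ee_rot: [[0.999, 0.047, -0.003], [0.047, -0.999, -0.001], [-0.003, 0.001, -1.0]]
wrist_force: [0.9, -1.4, 0.7]
opening: 0.003
finger_force: 0.0
```

send_rows:
  deltas:
    - [[0.7, -0.0257, 0.0108, 0, -0.34], [0.7, -0.0257, 0.0108, 0, -0.34], [0.7, -0.0257, 0.0108, 0, -0.34], [0.7, -0.0257, 0.0108, 0, -0.34], [0.7, -0.0256, 0.011, 0, -0.34]]

```text
time: 8.73
eef_pos: [433.8, -72.1, 240.6]
ee_rot: [[1.0, 0.016, 0.001], [0.016, -1.0, -0.001], [0.001, 0.001, -1.0]]
wrist_force: [0.6, -0.0, 0.1]
opening: 0.318
finger_force: 0.0
```

send_rows:
  deltas:
    - [[0.7, 0, 0, -0.035, 0], [0.7, 0, 0, -0.035, 0], [0.7, 0, 0, -0.03, 0], [0.7, 0, 0, 0, 0], [0.7, 0, 0, 0, 0]]

```text
time: 9.15
eef_pos: [434.4, -72.0, 140.1]
ee_rot: [[1.0, 0.017, -0.002], [0.017, -1.0, -0.0], [-0.002, 0.0, -1.0]]
wrist_force: [0.0, -0.3, 0.0]
opening: 0.667
finger_force: 0.0
```

```bash
python3 -c "
from fit import *
P=np.load('pose.npy');st,ca=P[:3],P[3:]
D={n:cap(n) for n in('scene','top')}; e=status.read_state()['eef_pos'].copy();print(e)
print([[(x['extent'],round(x['p'],2)) for x in finder.recognise('tag_tab',D[n])[:1]] for n in D], [proj(D[n],T(st,[[-35,-185,184],[0,-185,118]])).round(1).tolist() for n in D])
W=np.zeros((600,800,3),np.uint8);X=0
q=np.array([e[0],e[1],0.015])
for n,u0,v0,w,h,k in(('scene',225,150,75,105,5.6),('top',215,180,90,70,4.1)):
    I=cv2.resize(D[n]['frame'][v0:v0+h,u0:u0+w,::-1],None,fx=k,fy=k,interpolation=2)
    seg(D[n],I,(u0-.5,v0-.5),k,T(q,box(-8,8,-50,50,e[2]+39)))
    seg(D[n],I,(u0-.5,v0-.5),k,T(q,box(-37.5,37.5,-94,94,e[2]+39+84)))
    W[:I.shape[0],X:X+I.shape[1]]=I[:600]; X+=I.shape[1]+5
cv2.imwrite('pics/v4.png',W[:,:800]); pickle.dump(D,open('last.pkl','wb'))
"
```

```text
[436.62588101 -72.02802909 141.94654511]
[[([239.6, 154.5, 248.5, 179.5], 0.64)], [([293.7, 158.9, 302.1, 176.7], 0.53)]] [[[251.4, 160.3], [242.1, 176.8]], [[297.6, 170.7], [294.5, 161.2]]]
```

View pics/v4.png

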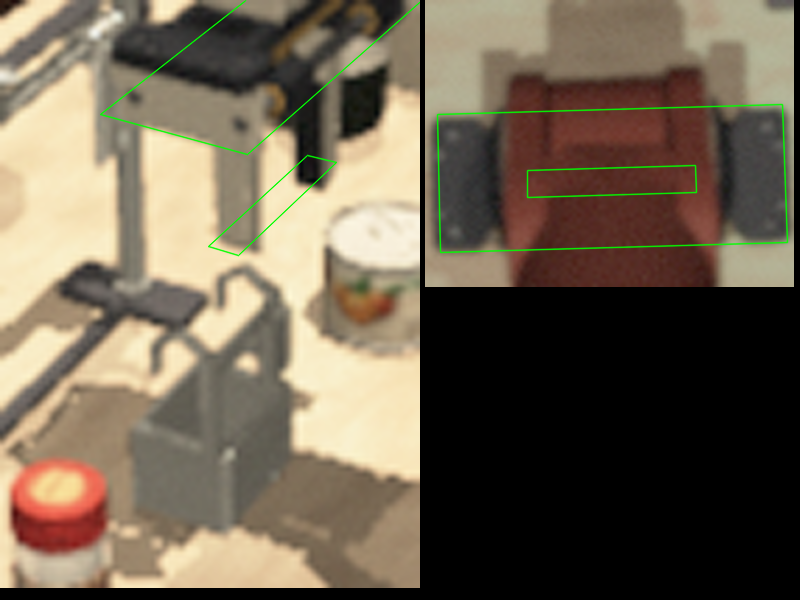

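The tag is at the far end. The open fingers are centred above the grey caddy's tab, at px (264,205) in the scene view. In the images the tool sits about 36 mm higher than its reported z, so I descend allowing for that.

send_rows:
  deltas:
    - [[0.7, 0.0005, 0, -0.025, 0], [0.7, 0, 0, -0.025, 0], [0.7, 0, 0, -0.015, 0], [0.7, 0, 0, -0.01, 0], [0.7, 0, 0, 0, 0]]

```text
time: 9.77
eef_pos: [435.3, -71.7, 64.9]
ee_rot: [[1.0, 0.017, -0.001], [0.017, -1.0, 0.0], [-0.001, -0.0, -1.0]]
wrist_force: [-0.5, -0.5, 0.3]
opening: 0.698
finger_force: 0.0
```

send_rows:
  deltas:
    - [[0.7, 0, 0, -0.008, 0], [0.7, 0, 0, -0.008, 0], [0.7, 0, 0, 0, 0]]

```text
time: 10.02
eef_pos: [435.4, -71.7, 49.0]
ee_rot: [[1.0, 0.017, -0.0], [0.017, -1.0, -0.0], [-0.0, -0.0, -1.0]]
wrist_force: [-0.8, -0.2, -0.2]
opening: 0.702
finger_force: 0.0
```

send_rows:
  deltas:
    - [[0.2, 0, 0, 0, 0], [0.2, 0, 0, 0, 0], [0.2, 0, 0, 0, 0], [0.2, 0, 0, 0, 0], [0.2, 0, 0, 0, 0]]
  force: 25

```text
time: 10.43
eef_pos: [435.7, -71.6, 49.7]
ee_rot: [[1.0, 0.017, 0.001], [0.017, -1.0, -0.0], [0.001, 0.0, -1.0]]
wrist_force: [-1.1, 0.3, 0.5]
opening: 0.396
finger_force: 0.0
```

send_rows:
  deltas:
    - [[0.1, 0, 0, 0, 0], [0.1, 0, 0, 0, 0], [0.1, 0, 0, 0, 0], [0.1, 0, 0, 0, 0], [0.1, 0, 0, 0, 0]]

```text
time: 10.85
eef_pos: [435.4, -71.8, 49.5]
ee_rot: [[1.0, 0.017, -0.0], [0.017, -1.0, -0.0], [-0.0, 0.0, -1.0]]
wrist_force: [0.7, -0.9, 1.0]
opening: 0.253
finger_force: 25.0
```

send_rows:
  deltas:
    - [[0.1, 0, 0, 0, 0], [0.1, 0, 0, 0.005, 0], [0.1, 0, 0, 0.015, 0], [0.1, 0, 0, 0.02, 0], [0.1, 0, 0, 0.02, 0]]
  force: 50

```text
time: 11.27
eef_pos: [434.2, -71.2, 109.5]
ee_rot: [[1.0, 0.017, -0.003], [0.017, -1.0, 0.001], [-0.003, -0.001, -1.0]]
wrist_force: [-0.3, 0.1, -2.5]
opening: 0.249
finger_force: 50.0
```

send_rows:
  deltas:
    - [[0.1, 0, 0, 0.02, 0], [0.1, 0, 0, 0.02, 0], [0.1, 0, 0, 0.02, 0], [0.1, 0, 0, 0, 0], [0.1, 0, 0, 0, 0]]

```text
time: 11.68
eef_pos: [435.5, -71.5, 169.6]
ee_rot: [[1.0, 0.017, 0.001], [0.017, -1.0, -0.0], [0.001, 0.0, -1.0]]
wrist_force: [0.3, -0.1, -2.8]
opening: 0.253
finger_force: 50.0
```

```bash
cat > ov.py <<'E'
from fit import *
# edge-based alignment of the caddy wireframe in the scene view: search x,y,z,pitch shift
def model(p):  # p: x,y,z,yaw,pitch(about tab)
    L=[np.array(a,float) for a in caddy_lines()[:2]+caddy_lines()[3:]]
    L.append(np.array([[-28,38,0],[-28,38,50.]])); L.append(np.array([[28,38,0],[28,38,50.]])); L.append(np.array([[-28,-38,0],[-28,-38,50.]]))
    o=[]
    for a in L:
        c,s=np.cos(p[4]),np.sin(p[4]); b=a-[-35,0,100]; b=np.c_[c*b[:,0]+s*b[:,2],b[:,1],-s*b[:,0]+c*b[:,2]]+[-35,0,100]
        w=T([p[0],p[1],p[3]],b); w[:,2]+=p[2]; o.append(w)
    return o
E
python3 -c "
from ov import *
D={n:cap(n) for n in('scene','top')}; e=status.read_state();print(e['eef_pos'],e['wrist_force'],e['opening'],e['finger_force'])
ca=np.load('pose.npy')[3:]
for n in D:
    q=np.concatenate([proj(D[n],w) for w in model([ca[0],ca[1],120,ca[2],0])])
    print(n,[(np.round(x['extent'],1),round(x['p'],2)) for x in finder.recognise('caddy',D[n])[:3]],q.min(0).round(1),q.max(0).round(1))
pickle.dump(D,open('last.pkl','wb'))
"
```

```text
[434.00898489 -71.43956348 168.13066775] [-0.73447852  1.10819545 -3.06534683] 0.25371230439901593 49.999061822891235
scene [(array([249.5, 175. , 276.2, 210.3]), 0.93), (array([314.1, 161.5, 339.6, 198.8]), 0.73)] [246.3 159.3] [277.5 210.6]
top [(array([358.8, 214.6, 396.9, 246.2]), 0.91)] [243.9 197.7] [275.3 221.8]
```

send_rows:
  deltas:
    - [[0.1, 0.016, 0, 0, 0.44], [0.1, 0.016, 0, 0, 0.44], [0.1, 0.016, 0, 0, 0.43], [0.1, 0.015, 0, 0, 0.43], [0.1, 0, 0.0155, 0, 0]]

```text
time: 12.3
eef_pos: [501.2, -59.7, 168.0]
ee_rot: [[0.999, 0.042, 0.001], [0.042, -0.999, -0.002], [0.001, 0.002, -1.0]]
wrist_force: [-0.4, -0.8, -3.1]
opening: 0.256
finger_force: 50.0
```

send_rows:
  deltas:
    - [[0.1, 0, 0.025, 0, 0], [0.1, 0, 0.025, 0, 0], [0.1, 0, 0.025, 0, 0], [0.1, 0, 0.025, 0, 0], [0.1, 0, 0.025, 0, 0]]

```text
time: 12.72
eef_pos: [497.5, 69.9, 168.0]
ee_rot: [[0.999, 0.047, -0.003], [0.047, -0.999, -0.0], [-0.003, 0.0, -1.0]]
wrist_force: [0.3, -0.0, -1.6]
opening: 0.253
finger_force: 50.0
```

send_rows:
  deltas:
    - [[0.1, 0, 0.025, 0, 0], [0.1, 0, 0.025, 0, 0], [0.1, 0, 0.025, 0, 0], [0.1, 0, 0.02, 0, 0], [0.1, 0, 0.01, 0, 0]]

```text
time: 13.13
eef_pos: [497.1, 177.7, 168.2]
ee_rot: [[0.999, 0.052, -0.003], [0.052, -0.999, 0.002], [-0.002, -0.002, -1.0]]
wrist_force: [-0.1, 0.4, -2.5]
opening: 0.254
finger_force: 50.0
```

send_rows:
  deltas:
    - [[0.1, 0.005, 0, 0, 0], [0.1, 0.01, 0, 0, 0], [0.1, 0, 0, 0, 0], [0.1, 0, 0, 0, 0]]

```text
time: 13.47
eef_pos: [513.9, 171.5, 168.7]
ee_rot: [[0.999, 0.044, -0.001], [0.044, -0.999, -0.002], [-0.001, 0.002, -1.0]]
wrist_force: [0.4, 0.2, -3.2]
opening: 0.255
finger_force: 50.0
```

```bash
python3 -c "
from ov import *
D={n:cap(n) for n in('scene','top')}; e=status.read_state();print(e['eef_pos'],e['wrist_force'],e['opening'],e['finger_force'])
st=np.load('pose.npy')[:3]
o=np.array([584.8-34.7,175.5])
W=np.zeros((600,800,3),np.uint8);X=0
for n,u0,v0,w,h,k in(('scene',140,140,85,105,5.5),('top',115,140,75,75,4.2)):
    I=cv2.resize(D[n]['frame'][v0:v0+h,u0:u0+w,::-1],None,fx=k,fy=k,interpolation=2)
    for L in model([*o,120,st[2],0]): seg(D[n],I,(u0-.5,v0-.5),k,L)
    seg(D[n],I,(u0-.5,v0-.5),k,T(st,[[0,97,190],[0,220,190]]))
    seg(D[n],I,(u0-.5,v0-.5),k,T(st,box(-8,8,0,97,216)))
    W[:I.shape[0],X:X+I.shape[1]]=I[:600,:800-X]; X+=I.shape[1]+5
cv2.imwrite('pics/v5.png',W); pickle.dump(D,open('last.pkl','wb'))
q=np.concatenate([proj(D['scene'],w) for w in model([*o,120,st[2],0])])
print([(np.round(x['extent'],1),round(x['p'],2)) for x in finder.recognise('caddy',D['scene'])[:3]],q.min(0).round(1),q.max(0).round(1))
"
```

```text
[513.06502146 172.33599059 168.97749144] [-0.09564762  0.15719072 -2.24872952] 0.25122104448920574 49.99902069568634
[(array([168. , 203.9, 204.6, 249.6]), 0.72), (array([310.9, 160.7, 338. , 197.8]), 0.59)] [163.7 192.4] [202.8 251.1]
```

View pics/v5.png

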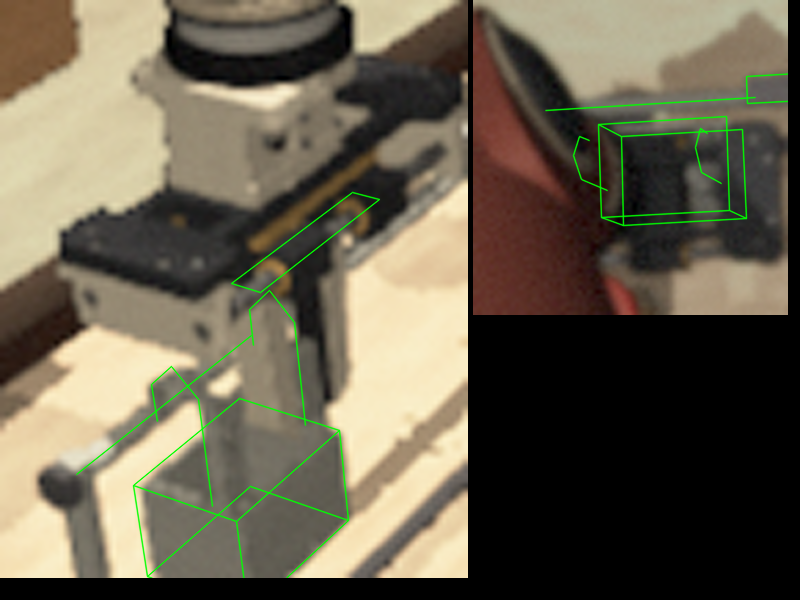

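send_rows:
  deltas:
    - [[0.1, 0.009, 0, 0, 0], [0.1, 0.009, 0, 0, 0], [0.1, 0.009, 0, 0, 0], [0.1, 0.0077, 0, 0, 0], [0.1, 0, 0, 0, 0]]

```text
time: 14.03
eef_pos: [550.7, 173.5, 169.3]
ee_rot: [[0.999, 0.045, 0.002], [0.045, -0.999, 0.0], [0.002, -0.0, -1.0]]
wrist_force: [-0.6, 0.4, -2.6]
opening: 0.25
finger_force: 50.0
```

send_rows:
  deltas:
    - [[0.1, 0, 0, 0, 0], [0.1, 0, 0, -0.006, 0], [0.1, 0, 0, -0.006, 0], [0.1, 0, 0, -0.003, 0], [0.1, 0, 0, 0, 0]]

```text
time: 14.45
eef_pos: [546.9, 173.6, 153.1]
ee_rot: [[0.999, 0.048, -0.003], [0.048, -0.999, -0.001], [-0.003, 0.001, -1.0]]
wrist_force: [0.7, 0.0, -3.6]
opening: 0.252
finger_force: 50.0
```

send_rows:
  deltas:
    - [[0.1, 0, 0, -0.004, 0], [0.1, 0, 0, -0.004, 0], [0.1, 0, 0, 0, 0]]

```text
time: 14.7
eef_pos: [547.5, 173.6, 145.6]
ee_rot: [[0.999, 0.047, -0.002], [0.047, -0.999, -0.001], [-0.002, 0.0, -1.0]]
wrist_force: [-0.6, -0.2, -3.5]
opening: 0.251
finger_force: 50.0
```

send_rows:
  deltas:
    - [[0.1, 0, 0, -0.004, 0], [0.1, 0, 0, -0.003, 0], [0.1, 0, 0, 0, 0]]

```text
time: 14.95
eef_pos: [547.7, 173.6, 138.7]
ee_rot: [[0.999, 0.047, -0.001], [0.047, -0.999, -0.0], [-0.001, 0.0, -1.0]]
wrist_force: [-0.6, -0.4, -2.6]
opening: 0.252
finger_force: 50.0
```

```bash
python3 -c "
from ov import *
st=np.load('pose.npy')[:3]
D={n:cap(n) for n in('scene','top')}; e=status.read_state();print(e['eef_pos'],e['wrist_force'],e['ft_torque'])
s=D['scene']
a,b=proj(s,T(st,[[0,115,190],[0,195,190]])); print('rail px',a,b)
g=cv2.cvtColor(s['frame'],cv2.COLOR_RGB2GRAY)
for v in range(186,222): print(v,''.join('%3d'%(x//3) for x in g[v,155:205]))
q=[proj(s,w).round(1).tolist() for w in model([584.8,175.5,90,st[2],0])[2:4]];print(q)
"
```

```text
[548.09586838 173.83770802 139.28010336] [ 0.15697483 -0.71530825 -2.70603038] [0.01368247 0.06269702 0.0163443 ]
rail px [180.9118293 203.9716736] [160.34873486 220.2480409 ]
186  19 14 10 11 10  9 10  9  9  9 10 10 13 13 14 15 18 20 23 33 30 17  7  8  8 12 20 27 30 26 20 13 10 11 14 24 25 23 28 27 16  9  8  8  8  6 12 33 47 51
187  17 11 11 10 11 14 16 12  9 10  8  9  9 10 11 14 17 17 17 14 12 10  7  9 11 19 27 32 31 24 12  9  9 10 22 31 28 24 24 26 22  8 10  7  9 11 34 51 54 48
188  17 15 14 13 12 15 20 15  9 10 11 10  9 11 14 16 16 16 14 10 10  9 10 16 23 24 31 33 29 21 14 14 13 22 31 35 30 25 26 30 27  9  9  7 15 35 52 55 48 49
189  18 17 17 16 16 15 18 15 11  7 10  8 12 14 16 17 15 13 10 11 10 11 17 25 29 28 28 27 20 16 17 17 17 29 34 30 24 21 27 28 22  9 13 20 27 45 53 49 57 69
190  17 17 18 17 17 17 16 16 16 14 13 14 15 17 16 14 12 10 10 11 12 20 26 29 27 25 22 19 17 16 17 16 19 25 30 25 31 36 34 24 14 13 22 38 45 43 45 58 74 77
191  17 17 17 18 18 16 17 18 17 18 16 16 17 17 14 12 11 11 12 20 26 26 28 26 21 16 16 18 17 17 17 15 13 17 22 28 45 57 49 27 21 25 37 49 49 43 56 73 
[... 4120 characters left out ...]
7 37 37 33 29 28 25 13 18 32 50 70 77 77 77 77 77 77 78 78 78 78 78 78
219  70 63 45 38 41 44 41 36 34 34 37 37 34 34 36 38 38 33 38 45 45 46 45 46 44 38 37 38 37 34 30 28 26 21 26 44 64 76 77 77 77 77 78 77 78 77 78 78 78 78
220  68 61 57 62 62 53 40 36 31 41 52 46 37 35 33 32 32 32 35 42 45 45 45 46 43 38 38 39 36 33 28 28 28 28 49 68 74 77 77 77 78 78 77 77 77 78 78 78 78 77
221  58 51 63 74 70 57 36 39 54 68 68 50 38 37 31 31 31 30 33 41 45 45 45 45 43 39 37 38 34 29 29 30 30 30 60 77 77 77 77 78 78 78 78 77 78 78 78 78 77 77
[[[185.3, 222.7], [183.1, 204.7], [178.7, 199.1], [175.3, 202.2], [176.1, 208.5]], [[168.5, 237.1], [165.7, 218.6], [161.0, 212.7], [157.6, 215.9], [158.7, 222.3]]]
```

send_rows:
  deltas:
    - [[0.1, 0, 0, -0.002, 0], [0.1, 0, 0, -0.002, 0], [0.1, 0, 0, 0, 0]]

```text
time: 15.3
eef_pos: [548.7, 174.0, 135.6]
ee_rot: [[0.999, 0.047, 0.001], [0.047, -0.999, 0.0], [0.001, -0.0, -1.0]]
wrist_force: [0.4, 0.6, -1.9]
opening: 0.251
finger_force: 50.0
```

send_rows:
  deltas:
    - [[0.1, 0, 0, -0.0015, 0], [0.1, 0, 0, -0.0015, 0], [0.1, 0, 0, 0, 0]]

```text
time: 15.55
eef_pos: [550.3, 174.4, 134.2]
ee_rot: [[0.999, 0.047, 0.005], [0.047, -0.999, 0.001], [0.005, -0.001, -1.0]]
wrist_force: [1.0, 0.1, 4.2]
opening: 0.251
finger_force: 50.0
```

send_rows:
  deltas:
    - [[0.1, 0, 0, 0.001, 0], [0.1, 0, 0, 0, 0], [0.45, 0, 0, 0, 0], [0.45, 0, 0, 0, 0], [0.45, 0, 0, 0, 0]]
  force: 10

```text
time: 15.97
eef_pos: [547.0, 173.8, 132.9]
ee_rot: [[0.999, 0.047, -0.002], [0.047, -0.999, -0.001], [-0.002, 0.0, -1.0]]
wrist_force: [-1.2, -0.5, -0.0]
opening: 0.413
finger_force: 0.0
```

send_rows:
  deltas:
    - [[0.45, 0, 0, 0, 0], [0.45, 0, 0, 0, 0]]

```text
time: 16.13
eef_pos: [547.6, 173.8, 133.1]
ee_rot: [[0.999, 0.047, -0.001], [0.047, -0.999, -0.0], [-0.001, 0.0, -1.0]]
wrist_force: [-0.3, -0.3, -0.1]
opening: 0.449
finger_force: 0.0
```

```bash
cat > chk.py <<'E'
from ov import *
st=np.load('pose.npy')[:3]
from scipy.ndimage import map_coordinates
def score(d,p):
    g=cv2.GaussianBlur(cv2.cvtColor(d['frame'],cv2.COLOR_RGB2GRAY),(0,0),1.0).astype(float)
    G=np.hypot(cv2.Sobel(g,6,1,0),cv2.Sobel(g,6,0,1)); G=np.minimum(G,150)
    t=0
    for L in model(p):
        for a,b in zip(L[:-1],L[1:]):
            q=proj(d,a+(b-a)*np.linspace(0,1,20)[:,None]); t+=np.linalg.norm(b-a)*map_coordinates(G,[q[:,1],q[:,0]],order=1).mean()
    return t
def fity(d,y0,rng=30,pitch=(0,)):
    best=[]
    for y in np.arange(y0-rng,y0+rng+.1,1):
        for dz in (-3,0,3):
          for pi in pitch:
            x=T(st,[0,y,0])[0]; best.append((score(d,[x[0],x[1],85+dz,st[2],np.radians(pi)]),y,dz,pi))
    return sorted(best)[::-1][:4]
E
python3 -c "
from chk import *
e=status.read_state();print(e['eef_pos'],e['wrist_force'],e['opening'])
s=cap('scene');print([(np.round(x['extent'],1),round(x['p'],2)) for x in finder.recognise('caddy',s)[:2]])
q=np.concatenate([proj(s,w) for w in model([584.8,175.5,85,st[2],0])]);print(q.min(0),q.max(0))
print(fity(s,155,20,(-8,-4,0,4,8)))
"
```

```text
[547.58277224 173.81363023 133.08238577] [-0.27992762 -0.28662105 -0.0950753 ] 0.448959183868678
[(array([313.4, 165.5, 337.5, 198.4]), 0.71), (array([157.4, 204.7, 193.2, 257.2]), 0.69)]
[154.89727204 200.75302969] [193.2715809  257.58460977]
[(np.float64(67823.97209856429), np.float64(162.0), 3, 0), (np.float64(67776.19641682494), np.float64(161.0), 3, 0), (np.float64(67417.058506087), np.float64(163.0), 3, 0), (np.float64(67326.59789981143), np.float64(160.0), 3, 0)]
```

send_rows:
  deltas:
    - [[0.32, 0, 0, 0, 0], [0.32, 0, 0, 0, 0], [0.32, 0.0002, -0.004, 0, 0], [0.32, 0.0003, -0.006, 0, 0], [0.32, 0.0004, -0.008, 0, 0]]

```text
time: 16.65
eef_pos: [548.8, 156.7, 133.5]
ee_rot: [[0.999, 0.049, 0.0], [0.049, -0.999, 0.002], [0.0, -0.002, -1.0]]
wrist_force: [-0.4, 1.9, -0.3]
opening: 0.321
finger_force: 0.8
```

send_rows:
  deltas:
    - [[0.32, 0.0005, -0.01, 0, 0], [0.32, 0.0005, -0.01, 0, 0], [0.32, 0.0004, -0.01, 0, 0], [0.32, 0.0005, -0.01, 0, 0], [0.32, 0.0004, -0.01, 0, 0]]

```text
time: 17.07
eef_pos: [551.2, 104.4, 133.4]
ee_rot: [[0.999, 0.046, -0.0], [0.046, -0.999, -0.0], [-0.0, 0.0, -1.0]]
wrist_force: [-1.3, 2.1, -0.5]
opening: 0.319
finger_force: 0.8
```

```bash
python3 -c "
from chk import *
e=status.read_state();print(e['eef_pos'],e['wrist_force'],e['opening'])
s=cap('scene');print([(np.round(x['extent'],1),round(x['p'],2)) for x in finder.recognise('caddy',s)[:2]])
print(fity(s,90,20))
"
```

```text
[551.22382535 104.43867197 133.40571299] [-1.33413487  2.13898877 -0.45661276] 0.31934746866825103
[(array([171.5, 198.7, 204.9, 245.4]), 0.9), (array([311.1, 162.9, 336.4, 198.4]), 0.88)]
[(np.float64(74036.67405291011), np.float64(91.0), 3, 0), (np.float64(74023.34484535354), np.float64(92.0), 3, 0), (np.float64(73727.40622297817), np.float64(93.0), 3, 0), (np.float64(73648.51812161424), np.float64(90.0), 3, 0)]
```

send_rows:
  deltas:
    - [[0.32, 0.0005, -0.01, 0, 0], [0.32, 0.0005, -0.01, 0, 0], [0.32, 0.0004, -0.01, 0, 0], [0.32, 0.0005, -0.01, 0, 0], [0.32, 0.0004, -0.01, 0, 0]]

```text
time: 17.58
eef_pos: [554.0, 54.8, 133.5]
ee_rot: [[0.999, 0.047, 0.001], [0.047, -0.999, 0.0], [0.001, -0.0, -1.0]]
wrist_force: [-0.0, 1.5, 0.2]
opening: 0.32
finger_force: 0.9
```

send_rows:
  deltas:
    - [[0.32, 0.0005, -0.01, 0, 0], [0.32, 0.0005, -0.01, 0, 0], [0.32, 0.0004, -0.01, 0, 0], [0.32, 0.0005, -0.01, 0, 0], [0.32, 0.0004, -0.01, 0, 0]]

```text
time: 18.0
eef_pos: [556.2, 4.9, 133.5]
ee_rot: [[0.999, 0.047, 0.0], [0.047, -0.999, 0.0], [0.0, -0.0, -1.0]]
wrist_force: [-0.9, 1.5, 1.1]
opening: 0.322
finger_force: 1.0
```

send_rows:
  deltas:
    - [[0.32, 0.0005, -0.01, 0, 0], [0.32, 0.0005, -0.01, 0, 0], [0.32, 0.0004, -0.01, 0, 0], [0.32, 0.0005, -0.01, 0, 0], [0.32, 0.0004, -0.01, 0, 0]]

```text
time: 18.42
eef_pos: [558.4, -45.0, 133.5]
ee_rot: [[0.999, 0.047, 0.0], [0.047, -0.999, 0.0], [0.0, -0.0, -1.0]]
wrist_force: [1.1, 2.2, 0.7]
opening: 0.32
finger_force: 1.0
```

send_rows:
  deltas:
    - [[0.32, 0.0002, -0.005, 0, 0], [0.32, 0.0002, -0.004, 0, 0], [0.32, 0.0001, -0.003, 0, 0], [0.32, 0, 0, 0, 0], [0.32, 0, 0, 0, 0]]

```text
time: 18.83
eef_pos: [558.2, -56.8, 133.2]
ee_rot: [[0.999, 0.047, -0.001], [0.047, -0.999, -0.001], [-0.001, 0.001, -1.0]]
wrist_force: [0.2, 0.4, 0.1]
opening: 0.32
finger_force: 0.0
```

```bash
python3 -c "
from chk import *
e=status.read_state();print(e['eef_pos'],e['wrist_force'],e['opening'])
D={n:cap(n) for n in('scene','top')}
for n in D: print(n,[(np.round(x['extent'],1),round(x['p'],2)) for x in finder.recognise('caddy',D[n])[:2]])
print(fity(D['scene'],-70,20))
"
```

```text
[558.19963684 -56.81497527 133.19385721] [0.22111369 0.42729085 0.11952583] 0.31983068741001924
scene [(array([309.3, 163.4, 337.3, 198.1]), 0.8), (array([207.4, 172.8, 237.3, 210.6]), 0.62)]
top [(array([358.7, 214.3, 398.2, 244.7]), 0.88)]
[(np.float64(77176.17472048127), np.float64(-69.0), 3, 0), (np.float64(77088.82374682603), np.float64(-70.0), 3, 0), (np.float64(76679.51415515383), np.float64(-68.0), 3, 0), (np.float64(76449.44993148593), np.float64(-71.0), 3, 0)]
```

send_rows:
  deltas:
    - [[0.32, 0.0002, -0.004, 0, 0], [0.32, 0.0001, -0.003, 0, 0], [0.32, 0, 0, 0, 0], [0.32, 0, 0, 0, 0], [0.45, 0, 0.003, 0, 0]]

```text
time: 19.45
eef_pos: [559.1, -61.4, 133.4]
ee_rot: [[0.999, 0.045, 0.0], [0.045, -0.999, -0.001], [0.0, 0.001, -1.0]]
wrist_force: [0.3, 0.0, 1.4]
opening: 0.354
finger_force: 0.0
```

send_rows:
  deltas:
    - [[0.5, 0, 0, 0, 0], [0.5, 0, 0, 0.02, 0], [0.5, 0, 0, 0.035, 0], [0.5, 0, 0, 0.035, 0], [0.5, 0, 0, 0.01, 0]]

```text
time: 19.87
eef_pos: [562.4, -59.9, 239.0]
ee_rot: [[0.999, 0.047, 0.01], [0.047, -0.999, -0.001], [0.01, 0.001, -1.0]]
wrist_force: [1.3, 0.4, 1.2]
opening: 0.498
finger_force: 0.0
```

send_rows:
  deltas:
    - [[0.5, -0.02, 0.035, 0, 0], [0.5, -0.02, 0.035, 0, 0], [0.5, -0.02, 0.035, 0, 0], [0.5, -0.02, 0.035, 0, 0], [0.5, -0.02, 0.035, 0, 0]]

```text
time: 20.28
eef_pos: [457.9, 116.2, 233.4]
ee_rot: [[0.999, 0.047, 0.0], [0.047, -0.999, -0.0], [0.0, 0.0, -1.0]]
wrist_force: [0.7, -0.2, -0.1]
opening: 0.505
finger_force: 0.0
```

send_rows:
  deltas:
    - [[0.5, -0.01, 0.04, 0, 0], [0.5, -0.01, 0.04, 0, 0], [0.5, 0, 0, 0, 0], [0.5, 0, 0, 0, 0]]

```text
time: 20.62
eef_pos: [437.8, 197.8, 233.5]
ee_rot: [[0.999, 0.054, 0.0], [0.054, -0.999, 0.001], [0.0, -0.001, -1.0]]
wrist_force: [-0.1, -0.4, -0.1]
opening: 0.502
finger_force: 0.0
```

```bash
python3 -c "
from chk import *
e=status.read_state();print(e['eef_pos'],e['time'])
D={n:cap(n) for n in('scene','top')}; pickle.dump(D,open('fin.pkl','wb'))
for n in D: print(n,[(np.round(x['extent'],1),round(x['p'],2)) for x in finder.recognise('caddy',D[n])[:2]],fity(D[n],-77,15)[:2])
for n in D:
    print(n,[(x['extent'],round(x['p'],2)) for x in finder.recognise('tag',D[n])[:1]],[(x['extent'],round(x['p'],2)) for x in finder.recognise('pointer',D[n])[:1]])
t=D['top'];g=cv2.cvtColor(t['frame'],cv2.COLOR_RGB2GRAY)
print(proj(t,T(st,[[-35,-81.8,202],[-12,-81.8,190],[0,-81.8,226],[28,-81.8,135]])))
for v in range(148,188): print(v,''.join('%3d'%(x//3) for x in g[v,232:282]))
"
```

```text
[437.83919642 197.79186249 233.50271509] 20.6167
scene [(array([314.1, 162.8, 338. , 200.3]), 0.68), (array([210. , 171.8, 238.3, 210.6]), 0.55)] [(np.float64(90214.22654814326), np.float64(-78.0), 0, 0), (np.float64(90041.92819977106), np.float64(-79.0), 0, 0)]
top [(array([360. , 215.2, 397.4, 246.6]), 0.94), (array([237.6, 151. , 270.5, 175. ]), 0.63)] [(np.float64(71995.8776424536), np.float64(-80.0), 3, 0), (np.float64(71870.85111713484), np.float64(-81.0), 3, 0)]
scene [([243.7, 157.9, 253.7, 180.4], 0.61)] []
top [([239.2, 151.0, 271.7, 175.3], 0.6)] [([249.7, 150.2, 255.2, 161.4], 0.53)]
[[255.56708154 171.99081464]
 [255.08410136 163.38951707]
 [254.61485794 155.82859555]
 [254.45853536 151.64904931]]
148  58 58 57 57 57 58 57 58 58 57 57 58 58 58 58 58 58 58 59 59 58 58 59 58 58 58 58 58 58 57 54 52 54 57 58 59 59 60 59 58 58 59 58 59 58 58 58 59 59 59
149  58 58 58 57 57 57 59 58 58 57 58 58 57 57 55 55 56 56 56 56 56 56 55 55 55 55 55 55 55 54 51 49 51 55 57 58 59 59 59 58 58 58 58 58 58 59 58 58 58 58
150  57 58 58 58 57 57 58 58 56 56 55 55 55 53 52 51 50 51 52 53 52 52
[... 5119 characters left out ...]
56 57 56 57 56 56 56 56 56 56 55 55 56 55 55 55 56 56 56 56 57 57 56 57 57 55 55
184  57 57 56 57 57 56 57 57 57 56 56 56 55 53 52 51 53 53 55 56 56 56 57 57 57 57 57 56 57 57 56 56 56 55 55 56 56 56 55 56 56 57 57 57 57 57 57 56 54 53
185  56 57 57 56 56 56 56 56 56 56 56 54 53 52 52 51 51 51 53 55 56 57 56 57 57 56 55 56 56 57 56 56 56 56 56 56 56 57 57 57 57 57 57 57 58 57 57 56 54 53
186  57 57 57 57 56 57 57 56 56 57 55 54 53 52 53 52 52 52 53 54 57 58 58 57 56 57 56 56 57 57 56 57 57 57 57 57 57 57 57 57 57 57 57 57 57 57 57 56 55 54
187  57 57 56 57 57 57 57 57 57 57 55 54 53 53 53 53 53 53 54 56 57 58 58 57 57 57 57 57 57 57 57 57 57 58 57 57 58 58 57 58 58 57 57 57 57 57 57 57 57 57
```

send_rows:
  deltas:
    - [[0.5, 0.01, -0.04, 0, 0], [0.5, 0.01, -0.04, 0, 0], [0.5, 0.02, -0.035, 0, 0], [0.5, 0.02, -0.035, 0, 0], [0.5, 0.02, -0.035, 0, 0]]

```text
time: 21.43
eef_pos: [519.7, 7.4, 233.7]
ee_rot: [[0.999, 0.046, 0.001], [0.046, -0.999, -0.0], [0.001, 0.0, -1.0]]
wrist_force: [0.8, 0.8, 0.1]
opening: 0.502
finger_force: 0.0
```

send_rows:
  deltas:
    - [[0.5, 0.02, -0.035, 0, 0], [0.5, 0.02, -0.035, 0, 0], [0.5, 0, 0, 0, 0], [0.5, 0, 0, 0, 0], [0.5, 0, 0, 0, 0]]

```text
time: 21.85
eef_pos: [558.7, -59.8, 233.1]
ee_rot: [[0.999, 0.047, -0.001], [0.047, -0.999, 0.001], [-0.001, -0.001, -1.0]]
wrist_force: [0.4, 1.1, -0.3]
opening: 0.496
finger_force: 0.0
```

send_rows:
  deltas:
    - [[0.5, 0, 0, -0.03, 0], [0.5, 0, 0, -0.03, 0], [0.5, 0, 0, -0.025, 0], [0.5, 0, 0, -0.015, 0], [0.5, 0, 0, 0, 0]]

```text
time: 22.27
eef_pos: [555.7, -58.0, 130.4]
ee_rot: [[0.999, 0.05, -0.008], [0.05, -0.999, 0.002], [-0.008, -0.002, -1.0]]
wrist_force: [-0.4, 0.9, 0.9]
opening: 0.499
finger_force: 0.0
```

send_rows:
  deltas:
    - [[0.32, 0, 0, 0, 0], [0.32, 0, 0, 0, 0], [0.32, 0, 0, 0, 0], [0.32, 0, 0, 0, 0]]

```text
time: 22.6
eef_pos: [560.0, -59.8, 134.9]
ee_rot: [[0.999, 0.047, 0.003], [0.047, -0.999, -0.0], [0.003, 0.0, -1.0]]
wrist_force: [0.2, -0.9, 0.6]
opening: 0.324
finger_force: 0.0
```

send_rows:
  deltas:
    - [[0.32, 0.0001, -0.0015, 0, 0], [0.32, 0, -0.0015, 0, 0], [0.32, 0.0001, -0.0015, 0, 0], [0.32, 0, -0.001, 0, 0], [0.32, 0, 0, 0, 0]]

```text
time: 23.02
eef_pos: [559.5, -65.3, 133.5]
ee_rot: [[0.999, 0.047, 0.001], [0.047, -0.999, 0.001], [0.001, -0.001, -1.0]]
wrist_force: [1.7, 1.5, 0.6]
opening: 0.32
finger_force: 0.7
```

send_rows:
  deltas:
    - [[0.32, 0, 0.003, 0, 0], [0.5, 0, 0.002, 0, 0], [0.5, 0, 0, 0, 0], [0.5, 0, 0, 0, 0], [0.5, 0, 0, 0.02, 0]]

```text
time: 23.43
eef_pos: [556.1, -61.0, 150.2]
ee_rot: [[0.999, 0.047, -0.009], [0.047, -0.999, 0.0], [-0.009, -0.0, -1.0]]
wrist_force: [0.3, -0.2, 1.1]
opening: 0.493
finger_force: 0.0
```

send_rows:
  deltas:
    - [[0.5, 0, 0, 0.035, 0], [0.5, 0, 0, 0.035, 0], [0.5, 0, 0, 0.01, 0], [0.5, -0.02, 0.03, 0, 0], [0.5, -0.02, 0.035, 0, 0]]

```text
time: 23.85
eef_pos: [520.1, 1.6, 233.9]
ee_rot: [[0.999, 0.039, 0.003], [0.039, -0.999, -0.002], [0.003, 0.002, -1.0]]
wrist_force: [0.2, 2.2, 0.2]
opening: 0.499
finger_force: 0.0
```

send_rows:
  deltas:
    - [[0.5, -0.02, 0.035, 0, 0], [0.5, -0.02, 0.035, 0, 0], [0.5, -0.02, 0.035, 0, 0], [0.5, -0.01, 0.04, 0, 0], [0.5, -0.01, 0.04, 0, 0]]

```text
time: 24.27
eef_pos: [438.1, 190.1, 233.6]
ee_rot: [[0.999, 0.046, 0.001], [0.046, -0.999, -0.001], [0.001, 0.001, -1.0]]
wrist_force: [0.8, 0.6, 0.5]
opening: 0.5
finger_force: 0.0
```

send_rows:
  deltas:
    - [[0.5, 0, 0, 0, 0], [0.5, 0, 0, 0, 0], [0.5, 0, 0, 0, 0], [0.5, 0, 0, 0, 0]]

```text
time: 24.6
eef_pos: [439.8, 187.5, 233.1]
ee_rot: [[0.999, 0.044, -0.0], [0.044, -0.999, -0.001], [-0.0, 0.001, -1.0]]
wrist_force: [0.3, 0.6, -0.5]
opening: 0.503
finger_force: 0.0
```

```bash
python3 -c "
from chk import *
e=status.read_state();print(e['eef_pos'],e['time'])
O=pickle.load(open('fin.pkl','rb')); s0,t0=pickle.load(open('c0.pkl','rb'))
D={n:cap(n) for n in('scene','top')}
for n in D: print(n,fity(D[n],-80,12,(-4,0,4))[:2])
g=cv2.cvtColor(D['top']['frame'],cv2.COLOR_RGB2GRAY)
for v in range(166,177): print(v,''.join('%3d'%(x//3) for x in g[v,236:276]))
for n in D:
  print(n,[(np.round(x['extent']).tolist(),round(x['p'],2)) for th in('tag_tab','tin_a','honey_jar','spice_a') for x in finder.recognise(th,D[n])[:1]])
# bystander shift vs start
for nm,(u0,v0,u1,v1) in dict(tin=(315,197,345,230),spice=(186,203,213,230),honey=(125,204,161,232)).items():
    r=cv2.matchTemplate(D['top']['frame'][v0-5:v1+5,u0-5:u1+5],t0['frame'][v0:v1,u0:u1],cv2.TM_CCOEFF_NORMED);print(nm,cv2.minMaxLoc(r)[1::2])
"
```

```text
[439.83244509 187.4690147  233.11207527] 24.6
scene [(np.float64(87997.07988412607), np.float64(-90.0), -3, 0), (np.float64(87980.5897896213), np.float64(-91.0), -3, 0)]
top [(np.float64(70632.70905599356), np.float64(-80.0), 3, 0), (np.float64(70494.03434618215), np.float64(-81.0), 3, 0)]
166  54 54 55 57 59 58 55 53 54 56 56 56 56 56 56 54 52 52 53 54 56 57 56 56 56 56 56 56 55 54 51 47 44 43 45 50 53 55 54 54
167  55 54 54 55 55 55 52 52 54 57 57 56 54 54 53 51 50 49 49 53 54 51 46 45 47 50 50 52 51 49 44 37 32 32 36 41 44 44 43 43
168  51 51 50 48 45 42 41 41 46 49 51 51 50 50 50 51 50 52 55 56 56 50 41 37 40 44 47 47 48 46 41 38 39 38 36 36 35 35 34 34
169  41 42 40 38 34 33 32 34 38 44 47 47 47 48 48 48 49 53 57 59 57 51 40 35 38 42 43 44 44 43 43 45 48 48 43 36 33 33 32 33
170  31 31 30 31 35 38 41 39 40 40 43 44 44 45 45 44 45 50 55 57 56 50 43 40 42 44 46 46 45 45 47 50 51 49 44 37 35 35 35 35
171  25 27 28 30 39 46 49 49 46 45 46 46 45 47 46 46 47 51 53 53 53 52 49 49 48 49 49 47 46 45 45 45 44 44 42 41 41 41 41 41
172  29 29 28 32 39 47 51 50 50 49 48 46 45 46 49 52 55 56 
[... 243 characters left out ...]
 45 45 44 44 43 44 43 44 45 47 49 49 50 51 52 52 53 54 54 54 54 54 54 54
175  54 54 54 54 54 52 51 50 50 50 50 50 50 50 48 45 43 41 41 41 41 41 41 43 47 51 54 53 54 54 54 54 55 55 55 55 54 54 55 55
176  55 55 54 55 55 54 54 54 54 53 53 53 53 53 52 51 50 50 50 50 50 50 50 51 52 54 55 55 56 56 56 56 57 57 57 55 55 56 55 55
scene [([242.0, 158.0, 255.0, 178.0], 0.51), ([284.0, 186.0, 308.0, 213.0], 0.77), ([184.0, 265.0, 216.0, 314.0], 0.9), ([229.0, 233.0, 246.0, 275.0], 0.85)]
top [([292.0, 159.0, 302.0, 176.0], 0.5), ([315.0, 198.0, 343.0, 225.0], 0.6), ([189.0, 206.0, 213.0, 226.0], 0.59)]
tin (0.996383011341095, (5, 5))
spice (0.7620702385902405, (5, 6))
honey (0.20417894423007965, (6, 4))
```

```bash
python3 -c "
from bench import ticket; print(ticket.sign_off())"
```

```text
the job is handed in; nothing more can be done
None
```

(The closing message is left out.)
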